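# Change over the carving waxes in a turnbuckle clamp

## Task

Turn the spoked sleeve of the clamp until its two jaws are fully open, then lift out every carved violet wax on its brass foot and stand it upright in the wooden tray, and stand every green wax blank upright, foot down, in a slot of its own in the clamp. Once all the blanks are in, turn the sleeve the other way until both jaws have drawn fully home on their feet. Leave the jar, the steel block and the ring stand where they are.

Things in the scene. Friction and masses are not known exactly. Their poses are not given: they have to be found in the camera images.
- clamp: Clamp, fixed on the bench. Origin: underside, centre of the row of four slots, which lie along its y axis. Two aluminium jaws either side of the row close along its x axis; the sleeve is beyond the row's +y end, its axis parallel to the clamp's x. Grey base plate 180 x 380 mm, 6 mm thick
- jaw_a_mid (a point): Middle of the inner face of the jaw on the clamp's -x side (the other mirrors it). Jaw bar 20 mm thick in x, along y from -112 to +148 mm, 17 to 32 mm above the bench. Inner faces 50 mm apart fully open, 33.4 mm fully home (squeezing the 34 mm feet). Beside the sleeve each jaw has a lug 16 mm thick, 70 mm high, its middle 61 mm from the clamp's mid-line (53 home)
- sleeve (a joint): Turn of the turnbuckle sleeve, rad: 0 = jaws fully open (stop), 5.5 = fully home (stop); each rad moves both jaws 1.5 mm. Growing values (tightening) move its top towards the slots (clamp's -y). It stays where left; turning takes 0.15 N m. Four spokes 90 degrees apart: at value a one (red) leans by a from upright towards the slots. Push spokes over with closed fingers, or pinch, from above
- sleeve_mid (a point): Centre of the sleeve on its axis, 180 mm along the clamp's y from its origin, 60 mm above the bench, where the four spokes cross. Sleeve radius 12 mm, length 50 mm; spokes are 10 mm bars at mid-length reaching 48 mm from the axis, with 88 mm or more between the jaw lugs. Does not turn with the sleeve
- tray: Low wooden tray, fixed, 130 (x) x 170 (y) x 22 mm high, walls and floor 5 mm. Origin: centre of its underside
- bench_block_mid (a point): Loose square steel block, 65 x 65 x 20 mm, bystander (its centre)
- ring_stand_mid (a point): Loose wooden ring stand, foot diameter 60 mm, 88 mm tall, bystander (point half-way up)
- jar_mid (a point): Amber glass jar, diameter 56 mm, 75 mm tall, bystander, stands fixed (point half-way up)
- slot0 (a point): Centre of the floor of slot 0 of the clamp bed, 6 mm above the bench; rectangular slot 39 mm along the clamp's x, 45 mm along its y, 10 mm deep from the bed's top; slot centres are 54 mm apart. Any blank may go in any slot
- slot1 (a point): Centre of the floor of slot 1 of the clamp bed, 6 mm above the bench; rectangular slot 39 mm along the clamp's x, 45 mm along its y, 10 mm deep from the bed's top; slot centres are 54 mm apart. Any blank may go in any slot
- slot2 (a point): Centre of the floor of slot 2 of the clamp bed, 6 mm above the bench; rectangular slot 39 mm along the clamp's x, 45 mm along its y, 10 mm deep from the bed's top; slot centres are 54 mm apart. Any blank may go in any slot
- slot3 (a point): Centre of the floor of slot 3 of the clamp bed, 6 mm above the bench; rectangular slot 39 mm along the clamp's x, 45 mm along its y, 10 mm deep from the bed's top; slot centres are 54 mm apart. Any blank may go in any slot
- blank0_mid (a point): Centre (half-way up) of a green wax blank on a brass foot, 66 mm tall, about 260 g: foot 34 (its x) x 40 (its y) x 20 mm, above it the wax block 24 (x) x 30 (y) x 46 mm to hold it by. Its z axis is up. It goes into a slot with its x along the clamp's x, either way round. In a slot the jaws stand beside it up to 26 mm from its underside: hold it near the top. May be absent
- blank1_mid (a point): Centre (half-way up) of a green wax blank on a brass foot, 66 mm tall, about 260 g: foot 34 (its x) x 40 (its y) x 20 mm, above it the wax block 24 (x) x 30 (y) x 46 mm to hold it by. Its z axis is up. It goes into a slot with its x along the clamp's x, either way round. In a slot the jaws stand beside it up to 26 mm from its underside: hold it near the top. May be absent
- blank2_mid (a point): Centre (half-way up) of a green wax blank on a brass foot, 66 mm tall, about 260 g: foot 34 (its x) x 40 (its y) x 20 mm, above it the wax block 24 (x) x 30 (y) x 46 mm to hold it by. Its z axis is up. It goes into a slot with its x along the clamp's x, either way round. In a slot the jaws stand beside it up to 26 mm from its underside: hold it near the top. May be absent
- blank3_mid (a point): Centre (half-way up) of a green wax blank on a brass foot, 66 mm tall, about 260 g: foot 34 (its x) x 40 (its y) x 20 mm, above it the wax block 24 (x) x 30 (y) x 46 mm to hold it by. Its z axis is up. It goes into a slot with its x along the clamp's x, either way round. In a slot the jaws stand beside it up to 26 mm from its underside: hold it near the top. May be absent
- carved0_mid (a point): Centre (half-way up) of a carved violet wax, 66 mm tall, about 250 g, standing in a slot of the clamp at the start: brass foot 34 (x) x 40 (y) x 20 mm, then wax 24 x 30 mm up to 28 mm, then a narrower top 18 (x) x 22 (y) x 38 mm to hold it by; x and y along the clamp's. May be absent
- carved1_mid (a point): Centre (half-way up) of a carved violet wax, 66 mm tall, about 250 g, standing in a slot of the clamp at the start: brass foot 34 (x) x 40 (y) x 20 mm, then wax 24 x 30 mm up to 28 mm, then a narrower top 18 (x) x 22 (y) x 38 mm to hold it by; x and y along the clamp's. May be absent
- carved2_mid (a point): Centre (half-way up) of a carved violet wax, 66 mm tall, about 250 g, standing in a slot of the clamp at the start: brass foot 34 (x) x 40 (y) x 20 mm, then wax 24 x 30 mm up to 28 mm, then a narrower top 18 (x) x 22 (y) x 38 mm to hold it by; x and y along the clamp's. May be absent
There are look-alikes about, which are no part of the job. Leave any orange or pink look-alike of the part that bears blank0_mid alone.

How it is judged (in metres and radians):
On the way, in this order (a step that is already met when the one before it is completed fails the run):
1. the jaws are fully open (value of joint sleeve below 0.35 rad), for 0.2 s.
2. with the jaws still open, every carved wax stands in the tray and every blank stands in a slot, let go (((horizontal distance between blank0_mid and slot0 below 0.007 m and z of blank0_mid in the frame of slot0 below 0.037 m) or (horizontal distance between blank0_mid and slot1 below 0.007 m and z of blank0_mid in the frame of slot1 below 0.037 m) or (horizontal distance between blank0_mid and slot2 below 0.007 m and z of blank0_mid in the frame of slot2 below 0.037 m) or (horizontal distance between blank0_mid and slot3 below 0.007 m and z of blank0_mid in the frame of slot3 below 0.037 m)) and angle between each of blank0_mid, blank1_mid, blank2_mid, blank3_mid's own z axis and vertical below 0.12 rad and ((horizontal distance between blank1_mid and slot0 below 0.007 m and z of blank1_mid in the frame of slot0 below 0.037 m) or (horizontal distance between blank1_mid and slot1 below 0.007 m and z of blank1_mid in the frame of slot1 below 0.037 m) or (horizontal distance between blank1_mid and slot2 below 0.007 m and z of blank1_mid in the frame of slot2 below 0.037 m) or (horizontal distance between blank1_mid and slot3 below 0.007 m and z of blank1_mid in the frame of slot3 below 0.037 m)) and ((horizontal distance between blank2_mid and slot0 below 0.007 m and z of blank2_mid in the frame of slot0 below 0.037 m) or (horizontal distance between blank2_mid and slot1 below 0.007 m and z of blank2_mid in the frame of slot1 below 0.037 m) or (horizontal distance between blank2_mid and slot2 below 0.007 m and z of blank2_mid in the frame of slot2 below 0.037 m) or (horizontal distance between blank2_mid and slot3 below 0.007 m and z of blank2_mid in the frame of slot3 below 0.037 m)) and ((horizontal distance between blank3_mid and slot0 below 0.007 m and z of blank3_mid in the frame of slot0 below 0.037 m) or (horizontal distance between blank3_mid and slot1 below 0.007 m and z of blank3_mid in the frame of slot1 below 0.037 m) or (horizontal distance between blank3_mid and slot2 below 0.007 m and z of blank3_mid in the frame of slot2 below 0.037 m) or (horizontal distance between blank3_mid and slot3 below 0.007 m and z of blank3_mid in the frame of slot3 below 0.037 m)) and x of carved0_mid in the frame of tray between -0.055 and 0.055 m and y of carved0_mid in the frame of tray between -0.075 and 0.075 m and z of each of carved0_mid, carved1_mid, carved2_mid in the frame of tray below 0.042 m and angle between each of carved0_mid, carved1_mid, carved2_mid's own z axis and vertical below 0.15 rad and contact force between each of carved0, carved1, carved2, blank0, blank1, blank2, blank3 and the fingers below 0.1 N and x of carved1_mid in the frame of tray between -0.055 and 0.055 m and y of carved1_mid in the frame of tray between -0.075 and 0.075 m and x of carved2_mid in the frame of tray between -0.055 and 0.055 m and y of carved2_mid in the frame of tray between -0.075 and 0.075 m and value of joint sleeve below 0.8 rad), for 0.2 s.
At the end, for the whole second after the job is handed in: Sleeve still, within 0.3 rad of its home stop; every blank upright (7 degrees) in a slot, within 7 mm of its centre and at most 4 mm above seated; every carved wax upright (8.5 degrees) on the tray floor inside its walls; all at rest (((horizontal distance between blank0_mid and slot0 below 0.007 m and z of blank0_mid in the frame of slot0 below 0.037 m) or (horizontal distance between blank0_mid and slot1 below 0.007 m and z of blank0_mid in the frame of slot1 below 0.037 m) or (horizontal distance between blank0_mid and slot2 below 0.007 m and z of blank0_mid in the frame of slot2 below 0.037 m) or (horizontal distance between blank0_mid and slot3 below 0.007 m and z of blank0_mid in the frame of slot3 below 0.037 m)) and angle between each of blank0_mid, blank1_mid, blank2_mid, blank3_mid's own z axis and vertical below 0.12 rad and ((horizontal distance between blank1_mid and slot0 below 0.007 m and z of blank1_mid in the frame of slot0 below 0.037 m) or (horizontal distance between blank1_mid and slot1 below 0.007 m and z of blank1_mid in the frame of slot1 below 0.037 m) or (horizontal distance between blank1_mid and slot2 below 0.007 m and z of blank1_mid in the frame of slot2 below 0.037 m) or (horizontal distance between blank1_mid and slot3 below 0.007 m and z of blank1_mid in the frame of slot3 below 0.037 m)) and ((horizontal distance between blank2_mid and slot0 below 0.007 m and z of blank2_mid in the frame of slot0 below 0.037 m) or (horizontal distance between blank2_mid and slot1 below 0.007 m and z of blank2_mid in the frame of slot1 below 0.037 m) or (horizontal distance between blank2_mid and slot2 below 0.007 m and z of blank2_mid in the frame of slot2 below 0.037 m) or (horizontal distance between blank2_mid and slot3 below 0.007 m and z of blank2_mid in the frame of slot3 below 0.037 m)) and ((horizontal distance between blank3_mid and slot0 below 0.007 m and z of blank3_mid in the frame of slot0 below 0.037 m) or (horizontal distance between blank3_mid and slot1 below 0.007 m and z of blank3_mid in the frame of slot1 below 0.037 m) or (horizontal distance between blank3_mid and slot2 below 0.007 m and z of blank3_mid in the frame of slot2 below 0.037 m) or (horizontal distance between blank3_mid and slot3 below 0.007 m and z of blank3_mid in the frame of slot3 below 0.037 m)) and x of carved0_mid in the frame of tray between -0.055 and 0.055 m and y of carved0_mid in the frame of tray between -0.075 and 0.075 m and z of each of carved0_mid, carved1_mid, carved2_mid in the frame of tray below 0.042 m and angle between each of carved0_mid, carved1_mid, carved2_mid's own z axis and vertical below 0.15 rad and contact force between each of carved0, carved1, carved2 and the fingers below 0.1 N and x of carved1_mid in the frame of tray between -0.055 and 0.055 m and y of carved1_mid in the frame of tray between -0.075 and 0.075 m and x of carved2_mid in the frame of tray between -0.055 and 0.055 m and y of carved2_mid in the frame of tray between -0.075 and 0.075 m and value of joint sleeve above 5.2 rad and velocity of joint sleeve below 0.05 rad/s and linear speed of each of blank0, blank1, blank2, blank3, carved0, carved1, carved2 below 0.02 m/s); the robot touches nothing.
It fails at once if a bystander (steel block or ring stand) was shoved more than 30 mm (distance of any of bench_block_mid, ring_stand_mid from where it was at the start of the episode above 0.03 m).
Of carved0, carved1, carved2 only 1 to 2 are there at a start; the rules pass over those that are not, and their reading is None.
Of blank0, blank1, blank2, blank3 only 3 to 4 are there at a start; the rules pass over those that are not, and their reading is None.
At some moment in a run one of blank0, blank1, blank2, blank3 may be knocked a few centimetres aside while the robot is not near it.
It also fails if it takes over 210 s, if anything falls off the work surface, if the arm or the gripper's body presses on something with over 40 N, if the wrist force passes 120 N, or if a joint passes its speed limit or range.

## Robot

A 7-joint arm with a two-finger parallel gripper is mounted at the origin on the work surface. World frame = base frame: x ahead of the robot, y to its left, z up, the work surface at z = 0. Lengths are in m, angles in degrees, forces in N, time in s.
With the tool pointing down it reaches from about 0.425 to 0.925 m from the base axis. Payload 6.8 kg.
Tool frame: the origin (TCP) lies on the centre line of the jaws, within the pads' length; the fingertips stand 22 mm ahead of it and the grasp point (between the pads) lies 3 mm ahead of it (manip.nose_length is the distance from the TCP to the fingertips, in m); z points along the fingers, y is the line along which they close (so a half turn about z gives the same grasp; the last joint's range is limited). The gripper opens to 88 mm and grips with 3 to 60 N. Pads are 20 mm wide; open, the fingers measure 115 mm over their backs; the gripper's body (75 mm by 178 mm) begins 61 mm behind the grasp point.
Start: joints at [-74.891, 27.33, 1.283, 89.118, -0.659, 63.558, -4.761], TCP at [0.245, 0.629, 0.245] pointing down, gripper open.
Joint ranges: [-169.35, 169.35], [-19.33, 120.38], [-80.79, 83.38], [13.8, 139.57], [-78.32, 258.32], [9.67, 109.79], [-169.56, 169.56]. Speed limits (degrees/s): [136.94, 136.94, 180, 180, 180, 180, 180].

## Interface

Orientations are given as [roll, pitch, yaw] about the fixed x, y, z axes, in that order (R = Rz(yaw) Ry(pitch) Rx(roll)).
In Python, from rig import manip, imaging gives the robot as it stands. The module is installed in compiled form; this text tells all that it offers.
- The arm moves only by the tool jog_arm, never from a script. Its argument "motion" is a list of rows, each an object with "gripper": the opening, from -1 (shut) to 1 (fully open); "dp": the shift along the world's x, y, z in units of 30 mm (1.0 is 30 mm), a list of three; "turn": the turn about the world's z in rad. A call has 1 to 20 rows; each row shifts and turns the commanded pose from where the row before left it; what a row does not reach is not made up. A row lasts 1/8 s, in which the tool goes at most 62.5 mm and 10.7 degrees, less where a joint would pass 70% of its speed; a pose out of reach is approached as far as the arm can. A call is refused whole if a number of a shift passes 1 or a number of a turn 0.188, either way. A call with a gripper value outside its range is refused whole. The fingers move at their own pace and stop on an object; the grip force is fixed at half the most. Time passes only in rows, so rows that do not move let the fingers close. It gives the time, the measured TCP pose, the force, the opening and the grip force at its end, in the units of the state.
- manip.state(): the state, without advancing time (a new reading comes with each control period).
- imaging.capture(name): name is "scene" or "top" or "wrist"; returns the picture (480x640x3 uint8, blue, green, red); there is no depth.
- imaging.camera_model(name): a dict with "K" (3x3 intrinsics, pixels), "dist_coeffs" ([k1, k2, p1, p2, k3] as OpenCV has them; the pictures are not rectified), "eye" and "orientation" of the camera in the world. Camera axes: x right, y down, z forward; pixel columns grow to the right and rows downward; lengths in m; the calibration is good to about 2 mm. A picture is of the moment at which its call begins: read the wrist's pose just before it. camera_model takes no time and is no camera call; for the wrist camera it gives the pose at the moment of the call.
- manip.job_done(): hands the job in; it is judged then, once.
The state is a dict: "clock": time; "joint_positions": joint angles; "qvel": joint speeds; "tau": joint torques, N m; "tool_pos": TCP position; "eef_rot": TCP orientation; "wrist_force": force on the tool from outside, world axes, zero at the start; "moment": the same for the moment, N m; "finger_gap": finger opening in m; "gripper_force": force on a finger pad.
Only numpy, scipy, OpenCV 4.12 (cv2) and the standard library are available. Lean on these libraries where they do the work, as an engineer would, in place of code of your own. Each camera call takes 0.05 s, during which the arm holds its last target. There are 200 camera calls.

## Working session

There is one attempt and no reset: what is moved stays moved. The work goes in short steps, Python scripts to look and compute and a tool call to move; the robot and the scene stay as the last step left them, time stands still between calls to the robot, and variables do not carry over. Pictures are saved under pics/ and viewed, at most 14 in all, crops included, and the job is handed in when it is done.

Besides the shell and the picture viewer there is one more tool, called as name(argument=value, ...), one argument or row to a line, values as JSON. jog_arm: Moves the arm, as the interface text tells. Its arguments: {"type":"object","properties":{"motion":{"type":"array"}},"required":["motion"]}

```bash
mkdir -p pics
python3 - <<'E'
from rig import manip, imaging
import cv2
print(manip.state(), manip.nose_length)
for n in ["scene","top"]:
    cv2.imwrite(f"pics/{n}0.png",imaging.capture(n)); m=imaging.camera_model(n); print(n,m)
E
```

```text
{'clock': 0.0, 'joint_positions': array([-74.8883746 ,  27.37536014,   1.2805966 ,  89.17517813,
        -0.65847161,  63.55646138,  -4.76231366]), 'qvel': array([-0.06209596, -0.01529347,  0.04708563, -0.01613507, -0.00194747,
        0.07208046,  0.04764197]), 'tau': array([-5.19443183e-04, -5.82854462e+01,  1.53424736e+00, -2.72605026e+01,
       -5.43776108e-02,  1.71500305e-02,  1.56201158e-04]), 'tool_pos': array([0.24507695, 0.62836699, 0.24371008]), 'eef_rot': array([-1.79900678e+02,  8.01159745e-03,  1.58694578e+02]), 'wrist_force': array([-0.23203639, -0.2467336 , -0.46930429]), 'moment': array([-0.03032107,  0.01284999,  0.00520568]), 'gripper_force': 0.0, 'finger_gap': 0.08778742235685756} 0.022
scene {'K': array([[600.29527815,   0.        , 314.82952466],
       [  0.        , 600.29527815, 242.38139895],
       [  0.        ,   0.        ,   1.        ]]), 'dist_coeffs': array([-0.13328333,  0.        ,  0.        ,  0.        ,  0.        ]), 'eye': array([ 1.14265251, -0.42199169,  1.11246357]), 'orientation': array([-144.94926244,    0.40037287,   51.28549216])}
top {'K': array([[564.88295389,   0.        , 327.50530699],
       [  0.        , 564.88295389, 243.05951489],
       [  0.        ,   0.        ,   1.        ]]), 'dist_coeffs': array([-0.13945705,  0.        ,  0.        ,  0.        ,  0.        ]), 'eye': array([0.41568444, 0.02088413, 1.06801645]), 'orientation': array([-170.55050433,   -0.38665648,  -90.55839926])}
```

View pics/top0.png

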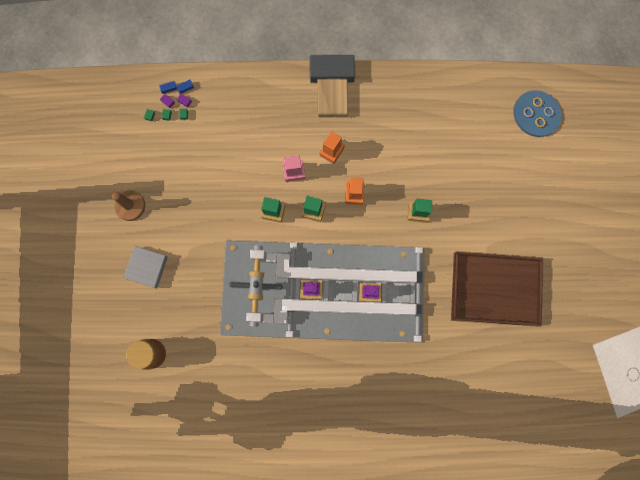

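View pics/scene0.png

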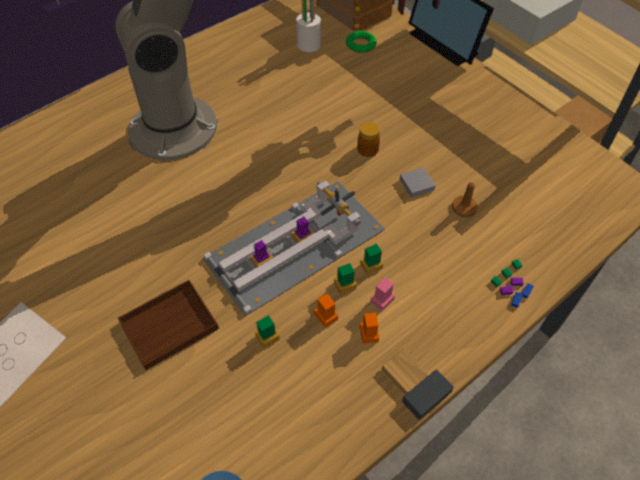

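Top view: three green blanks with brass feet at (271,209), (313,207), (422,210). The look-alikes are orange at (332,148) and (355,190) and pink at (293,168). The small chips at (150–190,115) have no feet. Violet carvings stand at (311,289) and (371,291), the sleeve is at (256,285) and the tray at (498,289). I'll enlarge to confirm.

```bash
cat > h.py <<'E'
from rig import manip, imaging
import cv2, numpy as np
from scipy.spatial.transform import Rotation as R
def cam(n):
    m=imaging.camera_model(n); return m["K"],m["dist_coeffs"],np.array(m["eye"]),R.from_euler('xyz',m["orientation"],degrees=True).as_matrix()
def px2w(c,px,z):
    K,D,e,Rm=c
    u=cv2.undistortPoints(np.array(px,float).reshape(-1,1,2),K,D).reshape(-1,2)
    d=np.c_[u,np.ones(len(u))]@Rm.T
    return e+d*((np.broadcast_to(z,len(d))-e[2])/d[:,2])[:,None]
def w2px(c,P):
    K,D,e,Rm=c
    return cv2.projectPoints((np.array(P,float).reshape(-1,3)-e)@Rm,np.zeros(3),np.zeros(3),K,D)[0].reshape(-1,2)
def box(c,x,y,z0,z1,yaw,sx,sy):
    cs,s=np.cos(yaw),np.sin(yaw)
    o=np.array([[-1,-1],[1,-1],[1,1],[-1,1]])*[sx/2,sy/2]@np.array([[cs,s],[-s,cs]])+[x,y]
    return [w2px(c,np.c_[o,np.full(4,z)]) for z in (z0,z1)]
E
python3 - <<'E'
from h import *
a=cv2.imread("pics/top0.png");b=cv2.imread("pics/scene0.png")
u=cv2.resize(a[120:350,215:445],None,fx=2.6,fy=2.6,interpolation=2)
v=cv2.resize(b[180:260,300:370],(200*1,229),interpolation=2)
out=np.zeros((600,800,3),np.uint8); out[:598,:598]=u[:598]; out[:229,600:]=v
out[240:469,600:]=cv2.resize(a[240:320,230:300],(200,229),interpolation=2)
cv2.imwrite("pics/c1.png",out)
c=cam("top")
print("plate corners",px2w(c,[(228,241),(426,248),(423,342),(221,335)],.006).round(4).tolist())
print("tray",px2w(c,[(455,253),(543,258),(541,325),(452,320)],.022).round(4).tolist())
print("green",px2w(c,[(271,209),(313,207),(422,210)],.05).round(4).tolist())
print("carved",px2w(c,[(311,288),(371,291)],.066).round(4).tolist())
print("sleeve",px2w(c,[(256,285)],.072).round(4).tolist())
E
```

```text
plate corners [[0.598, 0.2023, 0.006], [0.5812, -0.1764, 0.006], [0.4033, -0.1647, 0.006], [0.4199, 0.2128, 0.006]]
tray [[0.5686, -0.2284, 0.022], [0.5572, -0.4002, 0.022], [0.4299, -0.3881, 0.022], [0.443, -0.2175, 0.022]]
green [[0.6497, 0.1162, 0.05], [0.6528, 0.0385, 0.05], [0.6457, -0.1636, 0.05]]
carved [[0.5017, 0.0426, 0.066], [0.4953, -0.064, 0.066]]
sleeve [[0.5072, 0.1398, 0.072]]
```

View pics/c1.png

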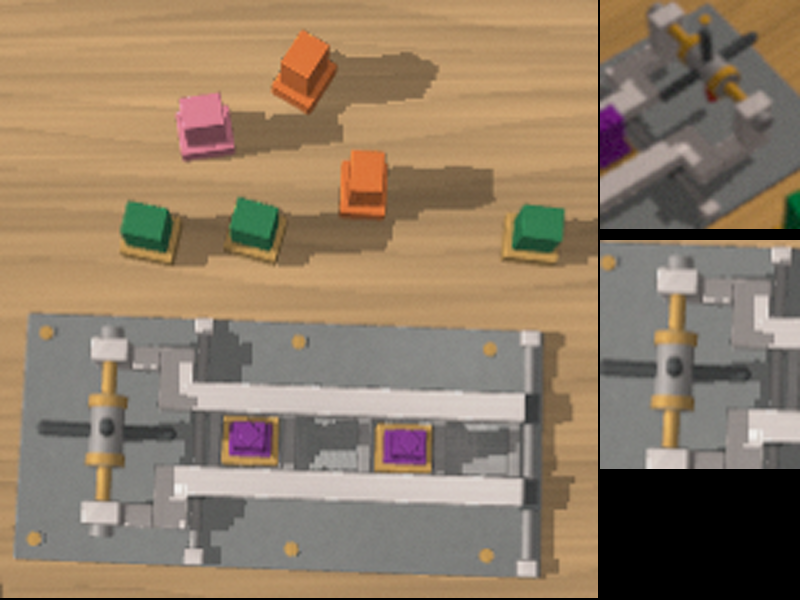

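The crop confirms three true green blanks with brass feet, plus orange and pink look-alikes to leave alone. The two carvings stand in slots 1 and 3 of the clamp. The red spoke points down, so the sleeve is at about 3.1 rad, which agrees with a jaw gap of about 41 mm. I'll go above the sleeve.

jog_arm(
  motion=[
    {"gripper":-1,"dp":[0.433,-0.948,0],"turn":-0.062},
    {"gripper":-1,"dp":[0.433,-0.948,0],"turn":-0.062},
    {"gripper":-1,"dp":[0.433,-0.948,0],"turn":-0.062},
    {"gripper":-1,"dp":[0.433,-0.948,0],"turn":-0.062},
    {"gripper":-1,"dp":[0.433,-0.948,0],"turn":-0.062},
    {"gripper":-1,"dp":[0.433,-0.948,0],"turn":-0.062},
    {"gripper":-1,"dp":[0.433,-0.948,0],"turn":-0.062},
    {"gripper":-1,"dp":[0.433,-0.948,0],"turn":-0.062},
    {"gripper":-1,"dp":[0.433,-0.948,0],"turn":-0.062},
    {"gripper":-1,"dp":[0.433,-0.948,0],"turn":-0.062},
    {"gripper":-1,"dp":[0.433,-0.948,0],"turn":-0.062},
    {"gripper":-1,"dp":[0.433,-0.948,0],"turn":-0.062},
    {"gripper":-1,"dp":[0.433,-0.948,0],"turn":-0.062},
    {"gripper":-1,"dp":[0.433,-0.948,0],"turn":-0.062},
    {"gripper":-1,"dp":[0.433,-0.948,0],"turn":-0.062},
    {"gripper":-1,"dp":[0.433,-0.948,0],"turn":-0.062},
    {"gripper":-1,"dp":[0.433,-0.948,0],"turn":-0.062},
    {"gripper":-1,"dp":[0.433,-0.948,0],"turn":-0.062},
    {"gripper":-1,"dp":[0.433,-0.948,0],"turn":-0.062},
    {"gripper":-1,"dp":[0.433,-0.948,0],"turn":-0.062},
  ],
)

```text
clock: 2.6
tool_pos: [0.5056, 0.0581, 0.2447]
eef_rot: [180.0, 0.0, 87.4]
wrist_force: [-0.3, -1.1, 0.6]
finger_gap: 0.0004
gripper_force: 0.0
```

Run:
```python
from h import *
s=manip.state(); c=cam("wrist"); cv2.imwrite("pics/w1.png",imaging.capture("wrist"))
np.save("pics/w1.npy",np.array([*c[2],*c[3].ravel()]))
print(s["tool_pos"],s["eef_rot"],s["finger_gap"],s["clock"],c)
```

```text
[0.50561126 0.05805614 0.24468507] [1.79987843e+02 3.42489625e-03 8.74159791e+01] 0.000442091025829109 2.6 (array([[400.05122763,   0.        , 323.90758781],
       [  0.        , 400.05122763, 249.13946647],
       [  0.        ,   0.        ,   1.        ]]), array([-0.02740544,  0.        ,  0.        ,  0.        ,  0.        ]), array([0.50885788, 0.12949017, 0.38437543]), array([[ 9.99030606e-01, -4.25242708e-02, -1.13813638e-02],
       [-4.40209466e-02, -9.64633826e-01, -2.59891783e-01],
       [ 7.28600799e-05,  2.60140864e-01, -9.65570674e-01]]))
```

View pics/w1.png

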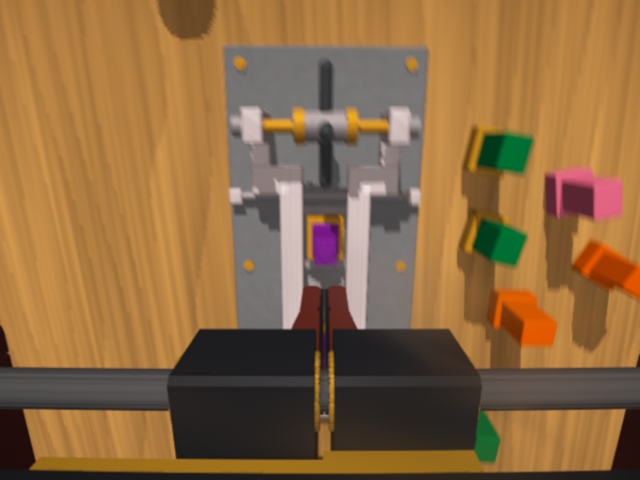

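Wrist view: sleeve axis along row 125 with its middle at (325,125), the upright spoke at (325,130), carving 3 at (325,243), blanks at (505,152) and (500,243). I'll compute the positions.

Run:
```python
from h import *
c=cam("wrist")
print("plate",px2w(c,[(225,47),(427,47),(248,266),(401,266)],.006).round(4).tolist())
print("axis",px2w(c,[(299,124),(352,124),(280,124),(372,124)],.064).round(4).tolist())
print("spoke ends",px2w(c,[(325,62),(325,183)],.06).round(4).tolist())
print("up spoke tip",px2w(c,[(325,136),(325,124)],.108).round(4).tolist())
print("carved top",px2w(c,[(313,223),(338,223),(313,263),(338,263)],.072).round(4).tolist())
print("jaw inner",px2w(c,[(301,200),(348,200),(302,290),(347,290)],.032).round(4).tolist())
s=np.array([.5075,.138,.06]); 
print(w2px(c,[s,s+[0,0,.048],s+[0,.048,0],s-[0,.048,0]]))
```

```text
plate [[0.4294, 0.2089, 0.006], [0.6048, 0.2, 0.006], [0.4298, 0.0094, 0.006], [0.5815, 0.0015, 0.006]]
axis [[0.4926, 0.1388, 0.064], [0.5333, 0.1368, 0.064], [0.4781, 0.1396, 0.064], [0.5486, 0.136, 0.064]]
spoke ends [[0.5148, 0.1826, 0.06], [0.5103, 0.0925, 0.06]]
up spoke tip [[0.5119, 0.1284, 0.108], [0.5123, 0.1361, 0.108]]
carved top [[0.4992, 0.0626, 0.072], [0.519, 0.0616, 0.072], [0.4972, 0.0294, 0.072], [0.5176, 0.0283, 0.072]]
jaw inner [[0.4883, 0.0758, 0.032], [0.5298, 0.0737, 0.032], [0.4836, -0.0088, 0.032], [0.5259, -0.011, 0.032]]
[[318.46135904 124.30052323]
 [317.6317172  121.41068279]
 [314.96245218  57.67729249]
 [321.71388879 186.26226191]]
```

Run:
```python
from h import *
c=cam("wrist");s=manip.state();t=s["tool_pos"];r=R.from_euler('xyz',s["eef_rot"],degrees=True).as_matrix()
tip=lambda x,y:w2px(c,t+r@[x,y,.022]).round(1).tolist()
print("tips",tip(-.01,0),tip(.01,0),tip(.01,.0135),tip(.01,-.0135))
im=cv2.imread("pics/w1.png"); cv2.imwrite("pics/c2.png",cv2.resize(im[265:345,270:380],None,fx=3.5,fy=3.5,interpolation=2))
b=imaging.capture("scene"); cs=cam("scene")
for n,P in dict(sl_top=[.5075,.138,.072],sl_wr=[.5125,.137,.072],plTop=[.598,.2023,.006],plWr=[.6048,.2,.006],cvTop=[.5017,.0426,.072],cvWr=[.508,.0455,.072],cv1Top=[.4953,-.064,.072]).items():
    p=w2px(cs,P)[0]; print(n,p.round(1))
    cv2.circle(b,tuple((p*1).round().astype(int)),1,(0,255,255) if 'Top' in n or 'top' in n else (0,0,255),-1)
cv2.imwrite("pics/c3.png",cv2.resize(b[170:290,200:400],None,fx=4,fy=4,interpolation=2))
```

```text
tips [[323.6, 331.7]] [[323.6, 289.4]] [[355.0, 289.5]] [[292.3, 289.4]]
sl_top [335.9 199.7]
sl_wr [337.  201.3]
plTop [382.1 228.1]
plWr [383.4 230.5]
cvTop [300.5 219.6]
cvWr [303.4 220.7]
cv1Top [259. 243.]
```

View pics/c3.png

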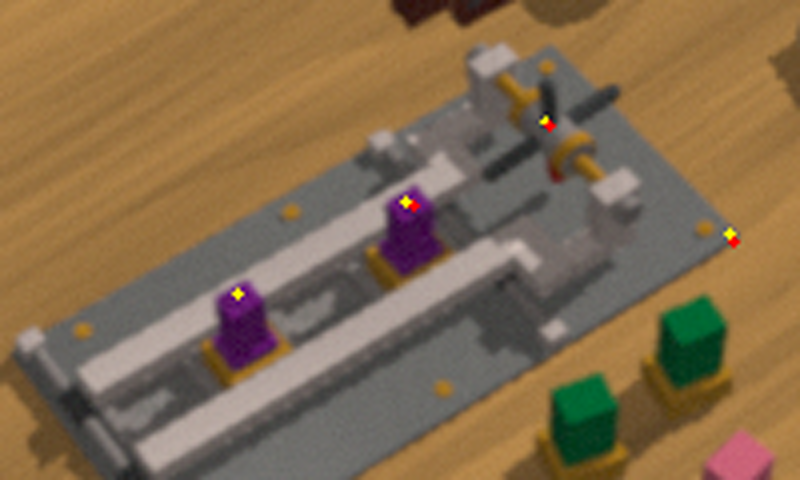

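View pics/c2.png

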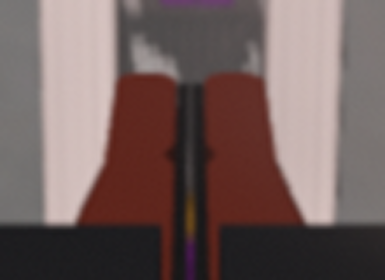

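The finger check agrees with the TCP to 1–2 mm. The sleeve middle is at about (0.511, 0.137). First push: closed fingers behind the upright spoke, sweeping +y.

jog_arm(
  motion=[
    {"gripper":-1,"dp":[0.09,0.98,0],"turn":0},
    {"gripper":-1,"dp":[0.09,0.98,0],"turn":0},
    {"gripper":-1,"dp":[0,0,-0.94],"turn":0},
    {"gripper":-1,"dp":[0,0,-0.94],"turn":0},
    {"gripper":-1,"dp":[0,0,-0.94],"turn":0},
    {"gripper":-1,"dp":[0,0,-0.94],"turn":0},
    {"gripper":-1,"dp":[0,0,-0.94],"turn":0},
    {"gripper":-1,"dp":[0,0.27,0],"turn":0},
    {"gripper":-1,"dp":[0,0.27,0],"turn":0},
    {"gripper":-1,"dp":[0,0.27,0],"turn":0},
    {"gripper":-1,"dp":[0,0.27,0],"turn":0},
    {"gripper":-1,"dp":[0,0.27,0],"turn":0},
    {"gripper":-1,"dp":[0,0.27,0],"turn":0},
    {"gripper":-1,"dp":[0,0,0],"turn":0},
  ],
)

```text
clock: 4.45
tool_pos: [0.5114, 0.1686, 0.1052]
eef_rot: [179.9, -0.1, 87.7]
wrist_force: [0.1, -2.5, 3.4]
finger_gap: 0.0005
gripper_force: 1.9
```

jog_arm(
  motion=[
    {"gripper":-1,"dp":[0,0,0.75],"turn":0},
    {"gripper":-1,"dp":[0,0,0.75],"turn":0},
    {"gripper":-1,"dp":[0,-0.82,0],"turn":0},
    {"gripper":-1,"dp":[0,-0.82,0],"turn":0},
    {"gripper":-1,"dp":[0,-0.82,0],"turn":0},
    {"gripper":-1,"dp":[0,0,-0.75],"turn":0},
    {"gripper":-1,"dp":[0,0,-0.75],"turn":0},
    {"gripper":-1,"dp":[0,0,0],"turn":0},
    {"gripper":-1,"dp":[0,0.3,0],"turn":0},
    {"gripper":-1,"dp":[0,0.3,0],"turn":0},
    {"gripper":-1,"dp":[0,0.3,0],"turn":0},
    {"gripper":-1,"dp":[0,0.3,0],"turn":0},
    {"gripper":-1,"dp":[0,0.3,0],"turn":0},
    {"gripper":-1,"dp":[0,0.3,0],"turn":0},
    {"gripper":-1,"dp":[0,0.3,0],"turn":0},
    {"gripper":-1,"dp":[0,0.3,0],"turn":0},
    {"gripper":-1,"dp":[0,0,0],"turn":0},
  ],
)

```text
clock: 6.58
tool_pos: [0.511, 0.1667, 0.1046]
eef_rot: [179.9, -0.0, 87.7]
wrist_force: [1.2, -0.9, 3.4]
finger_gap: 0.0006
gripper_force: 1.6
```

jog_arm(
  motion=[
    {"gripper":-1,"dp":[0,0,0.75],"turn":0},
    {"gripper":-1,"dp":[0,0,0.75],"turn":0},
    {"gripper":-1,"dp":[0,-0.8,0],"turn":0},
    {"gripper":-1,"dp":[0,-0.8,0],"turn":0},
    {"gripper":-1,"dp":[0,-0.8,0],"turn":0},
    {"gripper":-1,"dp":[0,0,-0.75],"turn":0},
    {"gripper":-1,"dp":[0,0,-0.75],"turn":0},
    {"gripper":-1,"dp":[0,0,0],"turn":0},
    {"gripper":-1,"dp":[0,0.25,0],"turn":0},
    {"gripper":-1,"dp":[0,0.25,0],"turn":0},
    {"gripper":-1,"dp":[0,0.25,0],"turn":0},
    {"gripper":-1,"dp":[0,0.2,0],"turn":0},
    {"gripper":-1,"dp":[0,0,0],"turn":0},
  ],
)

```text
clock: 8.2
tool_pos: [0.5112, 0.1225, 0.1046]
eef_rot: [179.9, -0.0, 87.7]
wrist_force: [0.6, -2.8, 2.0]
finger_gap: 0.0005
gripper_force: 1.2
```

jog_arm(
  motion=[
    {"gripper":-1,"dp":[0,0.1,0],"turn":0},
    {"gripper":-1,"dp":[0,0,0],"turn":0},
  ],
)

```text
clock: 8.45
tool_pos: [0.5107, 0.1253, 0.1039]
eef_rot: [180.0, -0.0, 87.7]
wrist_force: [0.6, -3.6, 2.6]
finger_gap: 0.0005
gripper_force: 1.6
```

jog_arm(
  motion=[
    {"gripper":-1,"dp":[0,0.1,0],"turn":0},
    {"gripper":-1,"dp":[0,0,0],"turn":0},
  ],
)

```text
clock: 8.7
tool_pos: [0.5106, 0.1263, 0.1038]
eef_rot: [180.0, 0.1, 87.6]
wrist_force: [0.0, -9.1, 5.8]
finger_gap: 0.0002
gripper_force: 4.3
```

Force is rising at the stop, so the jaws are fully open. Next: carving in slot 3.

jog_arm(
  motion=[
    {"gripper":-1,"dp":[0,-0.2,0],"turn":0},
    {"gripper":-1,"dp":[0,0,0.95],"turn":0},
    {"gripper":-1,"dp":[0,0,0.95],"turn":0},
    {"gripper":0,"dp":[-0.04,-0.88,0],"turn":0},
    {"gripper":0,"dp":[-0.04,-0.88,0],"turn":0},
    {"gripper":0,"dp":[-0.04,-0.88,0],"turn":0},
    {"gripper":0,"dp":[0,0,0],"turn":0},
  ],
)

```text
clock: 9.57
tool_pos: [0.5064, 0.0421, 0.1605]
eef_rot: [-180.0, -0.0, 87.5]
wrist_force: [0.3, 0.5, -0.3]
finger_gap: 0.0372
gripper_force: 0.0
```

Run:
```python
from h import *
s=manip.state(); c=cam("wrist"); im=imaging.capture("wrist"); tp=imaging.capture("top")
cv2.imwrite("pics/w2.png",im); np.savez("pics/w2.npz",*c)
print(s["tool_pos"],s["eef_rot"],s["finger_gap"])
out=np.zeros((480,800,3),np.uint8); out[:,:640]=im
out[:,640:]=cv2.resize(tp[235:385,225:275],(160,480)); cv2.imwrite("pics/c4.png",out)
```

```text
[0.50636481 0.04206003 0.16051462] [-1.79965968e+02 -2.57256078e-02  8.75037678e+01] 0.03717353239483568
```

View pics/c4.png

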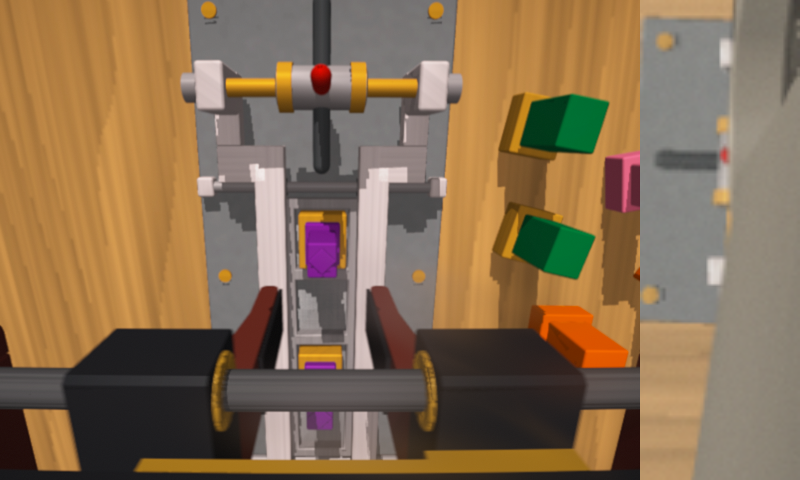

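Run:
```python
from h import *
c=cam("wrist")
p=lambda n,q,z:print(n,px2w(c,q,z).round(4).tolist())
p("carved3 top corners",[(306,221),(338,221),(306,276),(338,276)],.072)
p("carved3 foot far corners",[(298,212),(347,212)],.026)
p("carved1 foot far / top near",[(299,347),(342,347)],.026); p("  top near",[(307,429),(333,429)],.072)
p("slot floor/jaws inner",[(284,170),(359,170),(289,300),(356,300)],.032)
p("axis, red tip",[(320,88)],.066);p("red",[(320,75)],.108)
p("blankA top",[(539,125),(563,93),(609,99),(596,153)],.066)
p("blankA foot",[(500,150),(516,92)],.0)
p("blankB top",[(512,253),(531,216),(595,236),(580,280)],.066)
p("blankB foot",[(493,247),(511,202),(563,213)],.02)
t=manip.state()["tool_pos"]; print(w2px(c,[t+[0,0.01,-.022],t+[0,-0.01,-.022]]))
```

```text
carved3 top corners [[0.4975, 0.0717, 0.072], [0.516, 0.071, 0.072], [0.4958, 0.0381, 0.072], [0.515, 0.0373, 0.072]]
carved3 foot far corners [[0.4898, 0.0694, 0.026], [0.5237, 0.0681, 0.026]]
carved1 foot far / top near [[0.4847, -0.0342, 0.026], [0.5174, -0.0355, 0.026]]
  top near [[0.4908, -0.071, 0.072], [0.5084, -0.0716, 0.072]]
slot floor/jaws inner [[0.4826, 0.0988, 0.032], [0.532, 0.0968, 0.032], [0.4802, 0.0068, 0.032], [0.5283, 0.0049, 0.032]]
axis, red tip [[0.5086, 0.1445, 0.066]]
red [[0.509, 0.1448, 0.108]]
blankA top [[0.6314, 0.1206, 0.066], [0.6435, 0.1374, 0.066], [0.6701, 0.1335, 0.066], [0.6663, 0.1041, 0.066]]
blankA foot [[0.6384, 0.1053, 0.0], [0.6472, 0.1452, 0.0]]
blankB top [[0.622, 0.0459, 0.066], [0.6316, 0.0684, 0.066], [0.6723, 0.0546, 0.066], [0.6666, 0.0265, 0.066]]
blankB foot [[0.6296, 0.0373, 0.02], [0.6402, 0.0698, 0.02], [0.6785, 0.0605, 0.02]]
[[322.73181719 289.44471135]
 [324.53436418 331.73063513]]
```

Run:
```python
from h import *
m=np.load("pics/w1.npy"); c0=cam("wrist"); c1=(c0[0],c0[1],m[:3],m[3:].reshape(3,3))
z=np.load("pics/w2.npz"); c2=tuple(z[k] for k in z.files)
print(c1[2],c2[2],c0[2]); print(R.from_matrix(c1[3]).as_euler('xyz',degrees=True),R.from_matrix(c2[3]).as_euler('xyz',degrees=True))
print("holes w1",px2w(c1,[(240,64),(412,64),(249,266),(401,266)],.006).round(4).tolist())
print("holes w2",px2w(c2,[(209,10),(436,10),(225,276),(419,276)],.006).round(4).tolist())
print("axis",px2w(c1,[(325,124)],.066),px2w(c2,[(320,87)],.066))
ct=cam("top"); X=lambda u,v:(215+u/2.6,120+v/2.6)
print("holes top",px2w(ct,[X(35,538),X(47,332),X(291,549),X(300,342)],.006).round(4).tolist())
cs=cam("scene"); Y=lambda u,v:(200+u/4,170+v/4)
print("holes scene",px2w(cs,[Y(547,67),Y(705,228),Y(291,212),Y(444,388)],.006).round(4).tolist())
```

```text
[0.50885788 0.12949017 0.38437543] [0.50962914 0.11339662 0.30022988] [0.50971062 0.11558377 0.30023722]
[ 1.64921579e+02 -4.17457508e-03 -2.52302978e+00] [ 1.64950255e+02  3.98722176e-02 -2.44085094e+00]
holes w1 [[0.4383, 0.1988, 0.006], [0.5889, 0.1922, 0.006], [0.4294, 0.0136, 0.006], [0.58, 0.007, 0.006]]
holes w2 [[0.4369, 0.2017, 0.006], [0.5873, 0.1953, 0.006], [0.4283, 0.016, 0.006], [0.5789, 0.0096, 0.006]]
axis [[0.5102844  0.14242666 0.066     ]] [[0.50856627 0.1426594  0.066     ]]
holes top [[0.4349, 0.1989, 0.006], [0.585, 0.1923, 0.006], [0.4259, 0.0147, 0.006], [0.576, 0.0067, 0.006]]
holes scene [[0.4376, 0.201, 0.006], [0.5872, 0.1939, 0.006], [0.4284, 0.0162, 0.006], [0.5782, 0.0098, 0.006]]
```

All cameras now agree within about 2 mm: clamp origin ≈ (0.502, −0.0365), yaw −2.5°. I'll grasp the first carving.

jog_arm(
  motion=[
    {"gripper":0,"dp":[0,0,-0.82],"turn":0},
    {"gripper":0,"dp":[0,0,-0.82],"turn":0},
    {"gripper":0,"dp":[0,0,-0.82],"turn":0},
    {"gripper":0,"dp":[0,0,-0.82],"turn":0},
    {"gripper":0,"dp":[0,0,0],"turn":0},
    {"gripper":-1,"dp":[0,0,0],"turn":0},
    {"gripper":-1,"dp":[0,0,0],"turn":0},
    {"gripper":-1,"dp":[0,0,0],"turn":0},
    {"gripper":-1,"dp":[0,0,0],"turn":0},
    {"gripper":-1,"dp":[0,0,0],"turn":0},
  ],
)

```text
clock: 10.92
tool_pos: [0.5068, 0.0432, 0.0627]
eef_rot: [180.0, -0.0, 87.7]
wrist_force: [-2.0, 1.7, 6.2]
finger_gap: 0.0179
gripper_force: 30.0
```

jog_arm(
  motion=[
    {"gripper":-1,"dp":[0,0,0.5],"turn":0},
    {"gripper":-1,"dp":[0,0,0.85],"turn":0},
    {"gripper":-1,"dp":[0,0,0.9],"turn":0},
    {"gripper":-1,"dp":[0,0,0.9],"turn":0},
    {"gripper":-1,"dp":[0,0,0.85],"turn":0},
    {"gripper":-1,"dp":[0,-0.87,0],"turn":0},
    {"gripper":-1,"dp":[0,-0.87,0],"turn":0},
    {"gripper":-1,"dp":[0,-0.87,0],"turn":0},
    {"gripper":-1,"dp":[0,-0.87,0],"turn":0},
    {"gripper":-1,"dp":[0,-0.87,0],"turn":0},
    {"gripper":-1,"dp":[0,-0.87,0],"turn":0},
    {"gripper":-1,"dp":[0,-0.87,0],"turn":0},
    {"gripper":-1,"dp":[0,-0.87,0],"turn":0},
    {"gripper":-1,"dp":[0,-0.87,0],"turn":0},
    {"gripper":-1,"dp":[0,-0.87,0],"turn":0},
    {"gripper":-1,"dp":[0,-0.87,0],"turn":0},
    {"gripper":-1,"dp":[0,-0.87,0],"turn":0},
    {"gripper":-1,"dp":[0,0,0],"turn":0},
  ],
)

```text
clock: 13.18
tool_pos: [0.506, -0.2727, 0.183]
eef_rot: [180.0, 0.1, 87.4]
wrist_force: [-0.2, 0.5, -2.9]
finger_gap: 0.0179
gripper_force: 30.0
```

Run:
```python
from h import *
c=cam("wrist");s=manip.state(); im=imaging.capture("wrist"); tp=imaging.capture("top")
cv2.imwrite("pics/w3.png",im); cv2.imwrite("pics/t3.png",tp); np.savez("pics/w3.npz",*c)
print(s["tool_pos"],s["finger_gap"],s["gripper_force"])
```

```text
[ 0.50599849 -0.27269228  0.18300438] 0.01790617323140726 29.99943494796753
```

View pics/w3.png

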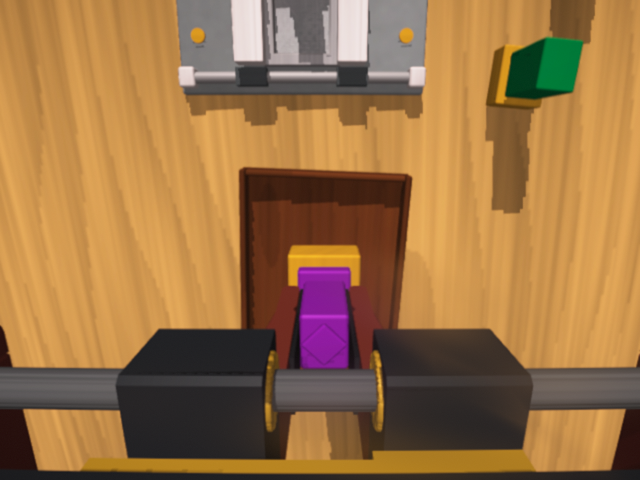

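Carving is held upright, centred on the tray in x, with the tray's far edge at row 172. Setting it down.

jog_arm(
  motion=[
    {"gripper":-1,"dp":[0,0,-0.85],"turn":0},
    {"gripper":-1,"dp":[0,0,-0.85],"turn":0},
    {"gripper":-1,"dp":[0,0,-0.85],"turn":0},
    {"gripper":-1,"dp":[0,0,-0.85],"turn":0},
    {"gripper":-1,"dp":[0,0,-0.5],"turn":0},
    {"gripper":-1,"dp":[0,0,-0.1],"turn":0},
    {"gripper":-1,"dp":[0,0,0],"turn":0},
  ],
)

```text
clock: 14.15
tool_pos: [0.5073, -0.2702, 0.0629]
eef_rot: [179.9, 0.0, 87.7]
wrist_force: [-0.3, -0.3, -2.9]
finger_gap: 0.0177
gripper_force: 30.0
```

jog_arm(
  motion=[
    {"gripper":-1,"dp":[0,0,-0.04],"turn":0},
    {"gripper":0,"dp":[0,0,0],"turn":0},
    {"gripper":0,"dp":[0,0,0],"turn":0},
    {"gripper":0,"dp":[0,0,0.8],"turn":0},
    {"gripper":0,"dp":[0,0,0.9],"turn":0},
    {"gripper":0,"dp":[0,0,0.9],"turn":0},
    {"gripper":0,"dp":[0,0,0.65],"turn":0},
    {"gripper":0,"dp":[-0.03,0.98,0],"turn":0},
    {"gripper":0,"dp":[-0.03,0.98,0],"turn":0},
    {"gripper":0,"dp":[-0.03,0.98,0],"turn":0},
    {"gripper":0,"dp":[-0.03,0.98,0],"turn":0},
    {"gripper":0,"dp":[-0.03,0.98,0],"turn":0},
    {"gripper":0,"dp":[-0.03,0.98,0],"turn":0},
    {"gripper":0,"dp":[-0.03,0.98,0],"turn":0},
    {"gripper":0,"dp":[0,0,0],"turn":0},
    {"gripper":0,"dp":[0,0,0],"turn":0},
  ],
)

```text
clock: 16.15
tool_pos: [0.5006, -0.0653, 0.1588]
eef_rot: [180.0, 0.0, 87.6]
wrist_force: [-0.4, 0.3, 0.2]
finger_gap: 0.0438
gripper_force: 0.0
```

Run:
```python
from h import *
c=cam("wrist");s=manip.state(); im=imaging.capture("wrist"); tp=imaging.capture("top")
cv2.imwrite("pics/w4.png",im); cv2.imwrite("pics/t4.png",tp); np.savez("pics/w4.npz",*c)
print(s["tool_pos"],s["finger_gap"],s["gripper_force"])
out=np.zeros((480,800,3),np.uint8);out[:,:640]=im;out[:240,640:]=cv2.resize(tp[230:350,445:555],(160,175))[0:175].copy().__class__((0,)) if 0 else 0
out[:175,640:]=cv2.resize(tp[230:350,445:555],(160,175)); cv2.imwrite("pics/c5.png",out)
```

```text
[ 0.50056938 -0.06525276  0.15876203] 0.043781111234516494 0.0
```

View pics/c5.png

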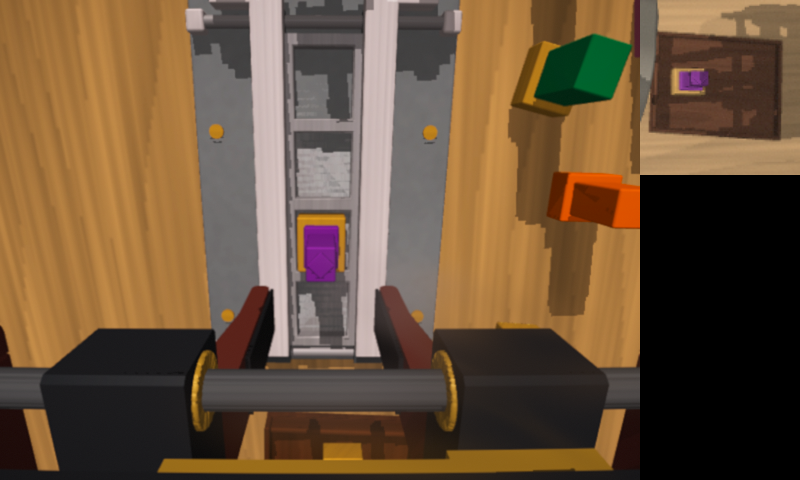

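Run:
```python
from h import *
z=np.load("pics/w4.npz"); c=tuple(z[k] for k in z.files)
p=lambda n,q,z:print(n,px2w(c,q,z).round(4).tolist())
p("slot3 rim",[(293,45),(355,45),(294,121),(353,121)],.016)
p("slot2 rim",[(295,131),(354,131),(294,199),(352,199)],.016)
p("slot1 far rim",[(295,210),(352,210)],.016)
p("carved top",[(306,281),(337,281)],.072);p("foot",[(298,215),(345,215)],.026)
p("holes",[(216,132),(431,132)],.006)
o=np.array([.502,-.0365]);yd=np.array([.0436,.999])
for k in (.081,.027):
  b=box(c,*(o+k*yd),.006,.016,np.radians(-2.5),.039,.045); print(k,b[1].round(0).tolist())
```

```text
slot3 rim [[0.4861, 0.0675, 0.016], [0.5261, 0.0659, 0.016], [0.484, 0.0204, 0.016], [0.5237, 0.0188, 0.016]]
slot2 rim [[0.4843, 0.0139, 0.016], [0.5243, 0.0122, 0.016], [0.4808, -0.0323, 0.016], [0.5218, -0.034, 0.016]]
slot1 far rim [[0.4811, -0.0402, 0.016], [0.5217, -0.0419, 0.016]]
carved top [[0.4896, -0.0741, 0.072], [0.5081, -0.0749, 0.072]]
foot [[0.4837, -0.0421, 0.026], [0.5161, -0.0435, 0.026]]
holes [[0.4279, 0.0159, 0.006], [0.5792, 0.0097, 0.006]]
0.081 [[295.0, 117.0], [353.0, 117.0], [355.0, 45.0], [294.0, 45.0]]
0.027 [[297.0, 197.0], [352.0, 197.0], [353.0, 131.0], [296.0, 131.0]]
```

Slot model fits within about 1 mm, and the carving stands in the tray. Now the second carving.

jog_arm(
  motion=[
    {"gripper":0,"dp":[0,0,-0.8],"turn":0},
    {"gripper":0,"dp":[0,0,-0.8],"turn":0},
    {"gripper":0,"dp":[0,0,-0.8],"turn":0},
    {"gripper":0,"dp":[0,0,-0.8],"turn":0},
    {"gripper":0,"dp":[0,0,0],"turn":0},
    {"gripper":-1,"dp":[0,0,0],"turn":0},
    {"gripper":-1,"dp":[0,0,0],"turn":0},
    {"gripper":-1,"dp":[0,0,0],"turn":0},
    {"gripper":-1,"dp":[0,0,0],"turn":0},
  ],
)

```text
clock: 17.38
tool_pos: [0.5006, -0.0643, 0.063]
eef_rot: [180.0, -0.0, 87.7]
wrist_force: [-1.5, 0.1, 4.5]
finger_gap: 0.0174
gripper_force: 30.0
```

jog_arm(
  motion=[
    {"gripper":-1,"dp":[0,0,0.5],"turn":0},
    {"gripper":-1,"dp":[0,0,0.85],"turn":0},
    {"gripper":-1,"dp":[0,0,0.9],"turn":0},
    {"gripper":-1,"dp":[0,0,0.9],"turn":0},
    {"gripper":-1,"dp":[0,0,0.85],"turn":0},
    {"gripper":-1,"dp":[0,-0.935,0],"turn":0},
    {"gripper":-1,"dp":[0,-0.935,0],"turn":0},
    {"gripper":-1,"dp":[0,-0.935,0],"turn":0},
    {"gripper":-1,"dp":[0,-0.935,0],"turn":0},
    {"gripper":-1,"dp":[0,-0.935,0],"turn":0},
    {"gripper":-1,"dp":[0,-0.935,0],"turn":0},
    {"gripper":-1,"dp":[0,-0.935,0],"turn":0},
    {"gripper":-1,"dp":[0,-0.935,0],"turn":0},
    {"gripper":-1,"dp":[0,-0.935,0],"turn":0},
    {"gripper":-1,"dp":[0,-0.935,0],"turn":0},
    {"gripper":-1,"dp":[0,0,0],"turn":0},
  ],
)

```text
clock: 19.38
tool_pos: [0.4995, -0.3475, 0.1834]
eef_rot: [180.0, 0.1, 87.4]
wrist_force: [-0.3, -0.4, -2.4]
finger_gap: 0.0179
gripper_force: 30.0
```

jog_arm(
  motion=[
    {"gripper":-1,"dp":[0,0,-0.85],"turn":0},
    {"gripper":-1,"dp":[0,0,-0.85],"turn":0},
    {"gripper":-1,"dp":[0,0,-0.85],"turn":0},
    {"gripper":-1,"dp":[0,0,-0.85],"turn":0},
    {"gripper":-1,"dp":[0,0,-0.5],"turn":0},
    {"gripper":-1,"dp":[0,0,-0.15],"turn":0},
    {"gripper":-1,"dp":[0,0,0],"turn":0},
    {"gripper":0,"dp":[0,0,0],"turn":0},
    {"gripper":0,"dp":[0,0,0],"turn":0},
    {"gripper":0,"dp":[0,0,0.8],"turn":0},
    {"gripper":0,"dp":[0,0,0.9],"turn":0},
    {"gripper":0,"dp":[0,0,0.9],"turn":0},
    {"gripper":0,"dp":[0,0,0.7],"turn":0},
  ],
)

```text
clock: 21.0
tool_pos: [0.5008, -0.3452, 0.1615]
eef_rot: [179.9, 0.0, 87.6]
wrist_force: [-0.0, 0.4, -0.1]
finger_gap: 0.0437
gripper_force: 0.0
```

jog_arm(
  motion=[
    {"gripper":0,"dp":[0.67,0.87,0],"turn":0},
    {"gripper":0,"dp":[0.67,0.87,0],"turn":0},
    {"gripper":0,"dp":[0.67,0.87,0],"turn":0},
    {"gripper":0,"dp":[0.67,0.87,0],"turn":0},
    {"gripper":0,"dp":[0.67,0.87,0],"turn":0},
    {"gripper":0,"dp":[0.67,0.87,0],"turn":0},
    {"gripper":0,"dp":[0.67,0.87,0],"turn":0},
    {"gripper":0,"dp":[0,0,0],"turn":0},
    {"gripper":0,"dp":[0,0,0],"turn":0},
  ],
)

```text
clock: 22.12
tool_pos: [0.6407, -0.1631, 0.1602]
eef_rot: [-180.0, 0.0, 87.6]
wrist_force: [0.8, 0.6, 0.9]
finger_gap: 0.0441
gripper_force: 0.0
```

Run:
```python
from h import *
c=cam("wrist");s=manip.state(); im=imaging.capture("wrist"); tp=imaging.capture("top")
cv2.imwrite("pics/w5.png",im); cv2.imwrite("pics/t5.png",tp); np.savez("pics/w5.npz",*c)
print(s["tool_pos"],s["eef_rot"],s["finger_gap"])
out=np.zeros((480,800,3),np.uint8);out[:,:640]=im
out[:175,640:]=cv2.resize(tp[230:350,445:555],(160,175)); out[180:400,640:]=cv2.resize(tp[130:240,230:310],(160,220)); cv2.imwrite("pics/c6.png",out)
```

```text
[ 0.64072057 -0.16314101  0.16017638] [-1.79989617e+02  4.56345281e-02  8.76112978e+01] 0.0440633858507253
```

View pics/c6.png

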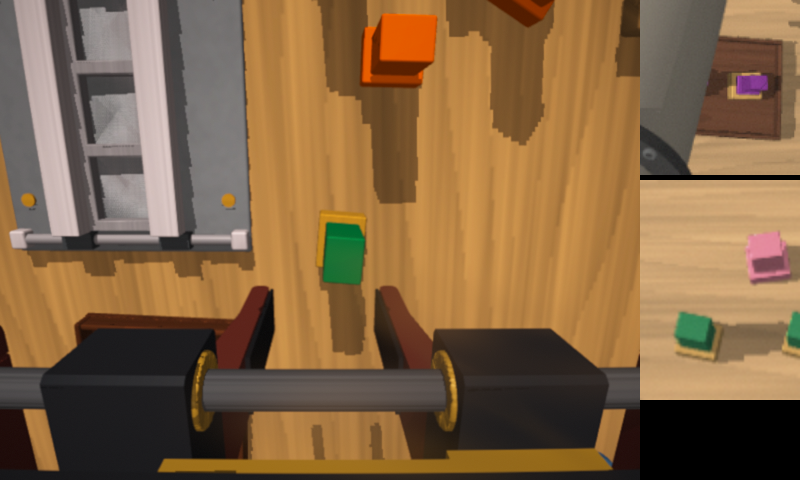

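Blank at (343,250) is nearly square to the tool; the orange look-alike at (405,45) is clear of it. I'll fit its pose from the green silhouette.

```bash
cat >> h.py <<'E'
from scipy.optimize import minimize
def fit(im,c,x,y,zb=0.,R0=70):
    """pose (x,y,yaw deg, IoU) of the green block nearest guess, by silhouette overlap"""
    hsv=cv2.cvtColor(im,cv2.COLOR_BGR2HSV)
    m=((hsv[...,0]>50)&(hsv[...,0]<90)&(hsv[...,1]>120)&(hsv[...,2]>25)).astype(np.uint8)
    n,lab,st,cen=cv2.connectedComponentsWithStats(m)
    p=w2px(c,[x,y,zb+.045])[0]
    k=min((i for i in range(1,n) if st[i,4]>60),key=lambda i:np.hypot(*(cen[i]-p)))
    S=4; M=cv2.resize((lab==k).astype(np.uint8),None,fx=S,fy=S,interpolation=0)
    def iou(v):
        q=np.vstack(box(c,v[0],v[1],zb+.02,zb+.066,v[2],.024,.030))
        P=np.zeros_like(M); cv2.fillConvexPoly(P,cv2.convexHull(((q+.5)*S).round().astype(np.int32)),1)
        return (M&P).sum()/(M|P).sum()
    g=px2w(c,[cen[k]],zb+.045)[0]; best=None
    for a in range(-80,100,20):
        r=minimize(lambda v:-iou([v[0],v[1],v[2]]),[g[0],g[1],np.radians(a)],method='Nelder-Mead',options=dict(initial_simplex=np.array([[g[0]+dx,g[1]+dy,np.radians(a)+da] for dx,dy,da in ((0,0,0),(.006,0,0),(0,.006,0),(0,0,.25))]),maxiter=70))
        if best is None or r.fun<best.fun: best=r
    v=best.x; return v[0].round(4),v[1].round(4),((np.degrees(v[2])+90)%180-90).round(1),round(-best.fun,3),cen[k].round(0)
def load(f):
    z=np.load(f); return tuple(z[k] for k in z.files)
E
python3 - <<'E'
from h import *
print(fit(cv2.imread("pics/w5.png"),load("pics/w5.npz"),.648,-.164))
t=cv2.imread("pics/t5.png")
for g in [(.65,.116),(.653,.0385)]: print(fit(t,cam("top"),*g))
for g in [(.65,.116),(.653,.0385)]: print(fit(cv2.imread("pics/w2.png"),load("pics/w2.npz"),*g))
E
```

```text
(np.float64(0.6525), np.float64(-0.1627), np.float64(-4.7), np.float64(0.906), array([343., 254.]))
(np.float64(0.6589), np.float64(0.1429), np.float64(-20.0), np.float64(0.796), array([257., 205.]))
(np.float64(0.6563), np.float64(0.0395), np.float64(-7.0), np.float64(0.826), array([312., 206.]))
(np.float64(0.6565), np.float64(0.1176), np.float64(-5.8), np.float64(0.917), array([565., 124.]))
(np.float64(0.6573), np.float64(0.0415), np.float64(-20.6), np.float64(0.924), array([553., 246.]))
```

jog_arm(
  motion=[
    {"gripper":0,"dp":[0.39,0,0],"turn":-0.04},
    {"gripper":0,"dp":[0,0,-0.85],"turn":0},
    {"gripper":0,"dp":[0,0,-0.85],"turn":0},
    {"gripper":0,"dp":[0,0,-0.85],"turn":0},
    {"gripper":0,"dp":[0,0,-0.85],"turn":0},
    {"gripper":0,"dp":[0,0,0],"turn":0},
    {"gripper":-1,"dp":[0,0,0],"turn":0},
    {"gripper":-1,"dp":[0,0,0],"turn":0},
    {"gripper":-1,"dp":[0,0,0],"turn":0},
    {"gripper":-1,"dp":[0,0,0],"turn":0},
  ],
)

```text
clock: 23.48
tool_pos: [0.6535, -0.1626, 0.0593]
eef_rot: [179.9, 0.0, 85.3]
wrist_force: [-1.7, 0.6, 6.0]
finger_gap: 0.0233
gripper_force: 29.9
```

jog_arm(
  motion=[
    {"gripper":-1,"dp":[0,0,0.6],"turn":0},
    {"gripper":-1,"dp":[0,0,0.8],"turn":0},
    {"gripper":-1,"dp":[0,0,0.8],"turn":0},
    {"gripper":-1,"dp":[0,0,0.8],"turn":0},
    {"gripper":-1,"dp":[-0.864,0.248,0],"turn":0.007},
    {"gripper":-1,"dp":[-0.864,0.248,0],"turn":0.007},
    {"gripper":-1,"dp":[-0.864,0.248,0],"turn":0.007},
    {"gripper":-1,"dp":[-0.864,0.248,0],"turn":0.007},
    {"gripper":-1,"dp":[-0.864,0.248,0],"turn":0.007},
    {"gripper":-1,"dp":[-0.864,0.248,0],"turn":0.005},
    {"gripper":-1,"dp":[0,0,0],"turn":0},
    {"gripper":-1,"dp":[0,0,0],"turn":0},
  ],
)

```text
clock: 24.98
tool_pos: [0.4983, -0.1175, 0.1488]
eef_rot: [179.9, -0.0, 87.7]
wrist_force: [0.2, 0.5, -2.3]
finger_gap: 0.0237
gripper_force: 29.9
```

Run:
```python
from h import *
c=cam("wrist");s=manip.state(); im=imaging.capture("wrist")
cv2.imwrite("pics/w6.png",im); np.savez("pics/w6.npz",*c)
t=s["tool_pos"];print(t,s["eef_rot"],s["finger_gap"])
hsv=cv2.cvtColor(im,cv2.COLOR_BGR2HSV)
zb=t[2]-.0593
# brass far edge of the foot, seen between the fingers
p=w2px(c,[[t[0]+x,t[1]+.02,zb+.02] for x in(-.017,.017)]);q=w2px(c,[[t[0]+x,t[1]+.015,zb+.066] for x in(-.012,.012)]);print("expect foot far edge",p.round(0).tolist(),"top far",q.round(0).tolist())
cv2.imwrite("pics/c7.png",im[130:420,120:520])
```

```text
[ 0.49830944 -0.11752652  0.14878043] [ 1.79902153e+02 -8.02700124e-03  8.76648473e+01] 0.023681554653726518
expect foot far edge [[285.0, 257.0], [358.0, 254.0]] top far [[288.0, 306.0], [355.0, 304.0]]
```

View pics/c7.png

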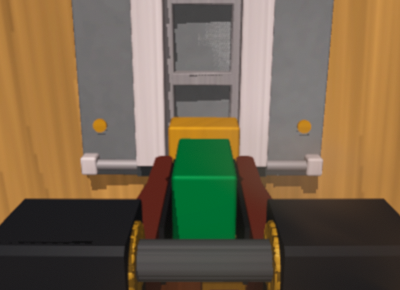

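Blank is held centred in the grip (foot edge at about row 248, as predicted). Lowering into slot 0.

jog_arm(
  motion=[
    {"gripper":-1,"dp":[0,0,-0.8],"turn":0},
    {"gripper":-1,"dp":[0,0,-0.8],"turn":0},
    {"gripper":-1,"dp":[0,0,-0.55],"turn":0},
    {"gripper":-1,"dp":[0,0,-0.3],"turn":0},
    {"gripper":-1,"dp":[0,0,-0.15],"turn":0},
    {"gripper":-1,"dp":[0,0,-0.1],"turn":0},
    {"gripper":-1,"dp":[0,0,0],"turn":0},
  ],
)

```text
clock: 25.9
tool_pos: [0.4976, -0.1176, 0.0673]
eef_rot: [180.0, -0.0, 87.6]
wrist_force: [0.0, 0.0, -3.4]
finger_gap: 0.0236
gripper_force: 29.9
```

jog_arm(
  motion=[
    {"gripper":-1,"dp":[0,0,-0.04],"turn":0},
    {"gripper":0,"dp":[0,0,0],"turn":0},
    {"gripper":0,"dp":[0,0,0],"turn":0},
    {"gripper":0,"dp":[0,0,1],"turn":0},
    {"gripper":0,"dp":[0,0,1],"turn":0},
    {"gripper":0,"dp":[0,0,1],"turn":0},
    {"gripper":0,"dp":[0.88,0.88,0],"turn":0},
    {"gripper":0,"dp":[0.88,0.88,0],"turn":0},
    {"gripper":0,"dp":[0.88,0.88,0],"turn":0},
    {"gripper":0,"dp":[0.88,0.88,0],"turn":0},
    {"gripper":0,"dp":[0.88,0.88,0],"turn":0},
    {"gripper":0,"dp":[0.88,0.88,0],"turn":0},
    {"gripper":0,"dp":[0,0,0],"turn":0},
    {"gripper":0,"dp":[0,0,0],"turn":0},
  ],
)

```text
clock: 27.65
tool_pos: [0.6553, 0.0399, 0.1558]
eef_rot: [-180.0, 0.0, 87.6]
wrist_force: [0.1, 0.6, 1.4]
finger_gap: 0.0442
gripper_force: 0.0
```

Run:
```python
from h import *
c=cam("wrist");s=manip.state(); im=imaging.capture("wrist");sc=imaging.capture("scene")
cv2.imwrite("pics/w7.png",im); np.savez("pics/w7.npz",*c); cv2.imwrite("pics/s7.png",sc)
print(s["tool_pos"],s["eef_rot"])
for g in [(.657,.041),(.659,.143)]: print(fit(im,c,*g))
print("slot0 blank",fit(sc,cam("scene"),.498,-.118,.006))
```

```text
[0.65525811 0.03992733 0.15575026] [-1.79967393e+02  4.26773344e-02  8.76113670e+01]
(np.float64(0.6575), np.float64(0.041), np.float64(-12.3), np.float64(0.911), array([329., 256.]))
(np.float64(0.6595), np.float64(0.1431), np.float64(-12.5), np.float64(0.917), array([323.,  82.]))
slot0 blank (np.float64(0.4966), np.float64(-0.1186), np.float64(-23.0), np.float64(0.814), array([239., 263.]))
```

jog_arm(
  motion=[
    {"gripper":0,"dp":[0.07,0.04,0],"turn":-0.173},
    {"gripper":0,"dp":[0,0,-0.81],"turn":0},
    {"gripper":0,"dp":[0,0,-0.81],"turn":0},
    {"gripper":0,"dp":[0,0,-0.81],"turn":0},
    {"gripper":0,"dp":[0,0,-0.81],"turn":0},
    {"gripper":0,"dp":[0,0,0],"turn":0},
    {"gripper":-1,"dp":[0,0,0],"turn":0},
    {"gripper":-1,"dp":[0,0,0],"turn":0},
    {"gripper":-1,"dp":[0,0,0],"turn":0},
    {"gripper":-1,"dp":[0,0,0],"turn":0},
  ],
)

```text
clock: 29.0
tool_pos: [0.6586, 0.0419, 0.0599]
eef_rot: [179.9, -0.0, 77.7]
wrist_force: [-1.4, -0.3, 6.8]
finger_gap: 0.0244
gripper_force: 29.0
```

jog_arm(
  motion=[
    {"gripper":-1,"dp":[0,0,0.6],"turn":0},
    {"gripper":-1,"dp":[0,0,0.8],"turn":0},
    {"gripper":-1,"dp":[0,0,0.8],"turn":0},
    {"gripper":-1,"dp":[0,0,0.8],"turn":0},
    {"gripper":-1,"dp":[-0.88,-0.588,0],"turn":0.0288},
    {"gripper":-1,"dp":[-0.88,-0.588,0],"turn":0.0288},
    {"gripper":-1,"dp":[-0.88,-0.588,0],"turn":0.0288},
    {"gripper":-1,"dp":[-0.88,-0.588,0],"turn":0.0288},
    {"gripper":-1,"dp":[-0.88,-0.588,0],"turn":0.0288},
    {"gripper":-1,"dp":[-0.88,-0.588,0],"turn":0.0288},
    {"gripper":-1,"dp":[0,0,0],"turn":0},
    {"gripper":-1,"dp":[0,0,0],"turn":0},
  ],
)

```text
clock: 30.5
tool_pos: [0.5002, -0.0634, 0.1493]
eef_rot: [179.9, -0.0, 87.6]
wrist_force: [1.0, 0.6, -2.9]
finger_gap: 0.0242
gripper_force: 29.0
```

Run:
```python
from h import *
c=cam("wrist");s=manip.state(); im=imaging.capture("wrist")
cv2.imwrite("pics/w8.png",im); np.savez("pics/w8.npz",*c)
print(s["tool_pos"],s["eef_rot"],s["finger_gap"])
def foot(f):
    h=cv2.cvtColor(cv2.imread(f),cv2.COLOR_BGR2HSV)[225:300,270:380]
    m=((h[...,0]>15)&(h[...,0]<30)&(h[...,1]>200)&(h[...,2]>150)).astype(np.uint8)
    n,l,st,ce=cv2.connectedComponentsWithStats(m); k=1+np.argmax(st[1:,4]); return (st[k]+[270,225,0,0,0]).tolist()
print(foot("pics/w6.png"),foot("pics/w8.png"))
```

```text
[ 0.5002226  -0.06336357  0.14929757] [ 1.79923128e+02 -3.69512349e-02  8.76380946e+01] 0.024189644435063072
[289, 248, 69, 41, 1415] [290, 249, 65, 40, 1252]
```

jog_arm(
  motion=[
    {"gripper":-1,"dp":[0,0,-0.8],"turn":0},
    {"gripper":-1,"dp":[0,0,-0.8],"turn":0},
    {"gripper":-1,"dp":[0,0,-0.55],"turn":0},
    {"gripper":-1,"dp":[0,0,-0.3],"turn":0},
    {"gripper":-1,"dp":[0,0,-0.15],"turn":0},
    {"gripper":-1,"dp":[0,0,-0.12],"turn":0},
    {"gripper":-1,"dp":[0,0,0],"turn":0},
  ],
)

```text
clock: 31.42
tool_pos: [0.4997, -0.0638, 0.0673]
eef_rot: [180.0, -0.0, 87.6]
wrist_force: [-0.4, -0.5, -2.6]
finger_gap: 0.0243
gripper_force: 29.0
```

jog_arm(
  motion=[
    {"gripper":-1,"dp":[0,0,-0.03],"turn":0},
    {"gripper":0,"dp":[0,0,0],"turn":0},
    {"gripper":0,"dp":[0,0,0],"turn":0},
    {"gripper":0,"dp":[0,0,1],"turn":0},
    {"gripper":0,"dp":[0,0,1],"turn":0},
    {"gripper":0,"dp":[0,0,1],"turn":0},
    {"gripper":0,"dp":[0.667,0.862,0],"turn":-0.02},
    {"gripper":0,"dp":[0.667,0.862,0],"turn":-0.02},
    {"gripper":0,"dp":[0.667,0.862,0],"turn":-0.02},
    {"gripper":0,"dp":[0.667,0.862,0],"turn":-0.02},
    {"gripper":0,"dp":[0.667,0.862,0],"turn":-0.02},
    {"gripper":0,"dp":[0.667,0.862,0],"turn":-0.02},
    {"gripper":0,"dp":[0.667,0.862,0],"turn":-0.02},
    {"gripper":0,"dp":[0.667,0.862,0],"turn":-0.02},
    {"gripper":0,"dp":[0,0,0],"turn":0},
    {"gripper":0,"dp":[0,0,0],"turn":0},
  ],
)

```text
clock: 33.42
tool_pos: [0.6592, 0.1421, 0.1561]
eef_rot: [-180.0, 0.0, 78.4]
wrist_force: [0.4, -0.8, -0.2]
finger_gap: 0.044
gripper_force: 0.0
```

Run:
```python
from h import *
c=cam("wrist");s=manip.state(); im=imaging.capture("wrist")
cv2.imwrite("pics/w9.png",im); np.savez("pics/w9.npz",*c)
print(s["tool_pos"],s["eef_rot"]); print(fit(im,c,.6595,.143))
```

```text
[0.65918103 0.14207834 0.1561189 ] [-1.79987002e+02  4.76922712e-02  7.84421146e+01]
(np.float64(0.6596), np.float64(0.1442), np.float64(-11.9), np.float64(0.908), array([324., 255.]))
```

jog_arm(
  motion=[
    {"gripper":0,"dp":[0.01,0.06,-0.4],"turn":0},
    {"gripper":0,"dp":[0,0,-0.8],"turn":0},
    {"gripper":0,"dp":[0,0,-0.8],"turn":0},
    {"gripper":0,"dp":[0,0,-0.8],"turn":0},
    {"gripper":0,"dp":[0,0,-0.45],"turn":0},
    {"gripper":0,"dp":[0,0,0],"turn":0},
    {"gripper":-1,"dp":[0,0,0],"turn":0},
    {"gripper":-1,"dp":[0,0,0],"turn":0},
    {"gripper":-1,"dp":[0,0,0],"turn":0},
    {"gripper":-1,"dp":[0,0,0],"turn":0},
  ],
)

```text
clock: 34.72
tool_pos: [0.6603, 0.145, 0.0595]
eef_rot: [179.9, -0.0, 78.5]
wrist_force: [-1.2, 0.5, 5.3]
finger_gap: 0.024
gripper_force: 30.0
```

jog_arm(
  motion=[
    {"gripper":-1,"dp":[0,0,0.6],"turn":0},
    {"gripper":-1,"dp":[0,0,0.8],"turn":0},
    {"gripper":-1,"dp":[0,0,0.8],"turn":0},
    {"gripper":-1,"dp":[0,0,0.8],"turn":0},
    {"gripper":-1,"dp":[-0.876,-0.863,0],"turn":0.0264},
    {"gripper":-1,"dp":[-0.876,-0.863,0],"turn":0.0264},
    {"gripper":-1,"dp":[-0.876,-0.863,0],"turn":0.0264},
    {"gripper":-1,"dp":[-0.876,-0.863,0],"turn":0.0264},
    {"gripper":-1,"dp":[-0.876,-0.863,0],"turn":0.0264},
    {"gripper":-1,"dp":[-0.876,-0.863,0],"turn":0.0264},
    {"gripper":-1,"dp":[0,0,0],"turn":0},
    {"gripper":-1,"dp":[0,0,0],"turn":0},
  ],
)

```text
clock: 36.22
tool_pos: [0.5029, -0.01, 0.1493]
eef_rot: [179.9, -0.0, 87.5]
wrist_force: [-0.4, -0.1, -2.2]
finger_gap: 0.0241
gripper_force: 30.0
```

Run:
```python
from h import *
c=cam("wrist");s=manip.state(); im=imaging.capture("wrist")
cv2.imwrite("pics/w10.png",im)
print(s["tool_pos"],s["eef_rot"],s["finger_gap"])
h=cv2.cvtColor(im,cv2.COLOR_BGR2HSV)[225:300,270:380]
m=((h[...,0]>15)&(h[...,0]<30)&(h[...,1]>200)&(h[...,2]>150)).astype(np.uint8)
n,l,st,ce=cv2.connectedComponentsWithStats(m); k=1+np.argmax(st[1:,4]); print((st[k]+[270,225,0,0,0]).tolist())
```

```text
[ 0.50286632 -0.01003666  0.14933669] [ 1.79925994e+02 -4.60936659e-02  8.75371326e+01] 0.02409997142254902
[289, 251, 68, 38, 1238]
```

jog_arm(
  motion=[
    {"gripper":-1,"dp":[0,0.03,-0.8],"turn":0},
    {"gripper":-1,"dp":[0,0,-0.8],"turn":0},
    {"gripper":-1,"dp":[0,0,-0.55],"turn":0},
    {"gripper":-1,"dp":[0,0,-0.3],"turn":0},
    {"gripper":-1,"dp":[0,0,-0.15],"turn":0},
    {"gripper":-1,"dp":[0,0,-0.12],"turn":0},
    {"gripper":-1,"dp":[0,0,0],"turn":0},
  ],
)

```text
clock: 37.15
tool_pos: [0.5024, -0.0096, 0.0672]
eef_rot: [180.0, -0.0, 87.5]
wrist_force: [-1.0, -0.4, -2.1]
finger_gap: 0.0238
gripper_force: 30.0
```

jog_arm(
  motion=[
    {"gripper":-1,"dp":[0,0,-0.03],"turn":0},
    {"gripper":0,"dp":[0,0,0],"turn":0},
    {"gripper":0,"dp":[0,0,0],"turn":0},
    {"gripper":0,"dp":[0,0,1],"turn":0},
    {"gripper":0,"dp":[0,0,1],"turn":0},
    {"gripper":0,"dp":[0,0,1],"turn":0},
    {"gripper":-1,"dp":[0,-1,0.8],"turn":0},
    {"gripper":-1,"dp":[0,-1,0.8],"turn":0},
    {"gripper":-1,"dp":[0,-1,0],"turn":0},
    {"gripper":-1,"dp":[0,0,0],"turn":0},
    {"gripper":-1,"dp":[0,0,0],"turn":0},
  ],
)

```text
clock: 38.52
tool_pos: [0.5021, -0.0988, 0.204]
eef_rot: [-180.0, -0.0, 87.6]
wrist_force: [0.1, 0.2, -0.9]
finger_gap: 0.0007
gripper_force: 0.0
```

Run:
```python
from h import *
c=cam("wrist");s=manip.state(); im=imaging.capture("wrist");sc=imaging.capture("scene")
cv2.imwrite("pics/w11.png",im); np.savez("pics/w11.npz",*c);print(s["tool_pos"])
out=np.zeros((480,800,3),np.uint8);out[:,:400]=im[:,140:540];out[:,400:]=cv2.resize(sc[170:410,120:320],(400,480),interpolation=2);cv2.imwrite("pics/c11.png",out)
```

```text
[ 0.50208039 -0.09878825  0.20395315]
```

View pics/c11.png

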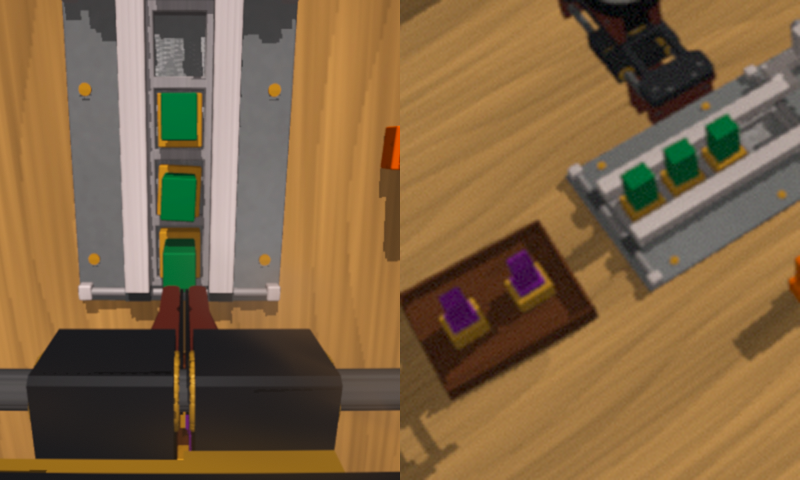

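All three blanks are seated in slots 0–2, and both carvings stand in the tray. No fourth green blank appears in any view. Now tightening: push the upright spoke toward −y.

jog_arm(
  motion=[
    {"gripper":-1,"dp":[0.03,0.943,0],"turn":0},
    {"gripper":-1,"dp":[0.03,0.943,0],"turn":0},
    {"gripper":-1,"dp":[0.03,0.943,0],"turn":0},
    {"gripper":-1,"dp":[0.03,0.943,0],"turn":0},
    {"gripper":-1,"dp":[0.03,0.943,0],"turn":0},
    {"gripper":-1,"dp":[0.03,0.943,0],"turn":0},
    {"gripper":-1,"dp":[0.03,0.943,0],"turn":0},
    {"gripper":-1,"dp":[0.03,0.943,0],"turn":0},
    {"gripper":-1,"dp":[0.03,0.943,0],"turn":0},
    {"gripper":-1,"dp":[0.03,0.943,0],"turn":0},
    {"gripper":-1,"dp":[0,0,0],"turn":0},
    {"gripper":-1,"dp":[0,0,-0.83],"turn":0},
    {"gripper":-1,"dp":[0,0,-0.83],"turn":0},
    {"gripper":-1,"dp":[0,0,-0.83],"turn":0},
    {"gripper":-1,"dp":[0,0,-0.83],"turn":0},
    {"gripper":-1,"dp":[0,0,0],"turn":0},
  ],
)

```text
clock: 40.62
tool_pos: [0.5098, 0.1819, 0.1032]
eef_rot: [-179.8, 0.1, 87.5]
wrist_force: [0.2, -1.3, -0.3]
finger_gap: 0.0005
gripper_force: 0.0
```

jog_arm(
  motion=[
    {"gripper":-1,"dp":[0,-0.3,0],"turn":0},
    {"gripper":-1,"dp":[0,-0.3,0],"turn":0},
    {"gripper":-1,"dp":[0,-0.3,0],"turn":0},
    {"gripper":-1,"dp":[0,-0.3,0],"turn":0},
    {"gripper":-1,"dp":[0,-0.3,0],"turn":0},
    {"gripper":-1,"dp":[0,-0.3,0],"turn":0},
    {"gripper":-1,"dp":[0,-0.3,0],"turn":0},
    {"gripper":-1,"dp":[0,-0.3,0],"turn":0},
    {"gripper":-1,"dp":[0,0,0],"turn":0},
  ],
)

```text
clock: 41.75
tool_pos: [0.5115, 0.1096, 0.1051]
eef_rot: [179.9, 0.0, 87.4]
wrist_force: [-0.2, -3.5, 4.0]
finger_gap: 0.0007
gripper_force: 1.9
```

jog_arm(
  motion=[
    {"gripper":-1,"dp":[0,0,0.75],"turn":0},
    {"gripper":-1,"dp":[0,0,0.75],"turn":0},
    {"gripper":-1,"dp":[0,0,0],"turn":0},
  ],
)

```text
clock: 42.12
tool_pos: [0.5123, 0.1113, 0.1508]
eef_rot: [179.8, -0.1, 87.5]
wrist_force: [0.7, 0.4, -1.2]
finger_gap: 0.0006
gripper_force: 0.0
```

```bash
cat >> h.py <<'E'
def red(im,c,S=(.5098,.142,.06)):
    h=cv2.cvtColor(im,cv2.COLOR_BGR2HSV)
    m=(((h[...,0]<6)|(h[...,0]>174))&(h[...,1]>190)&(h[...,2]>70)).astype(np.uint8)
    n,l,st,ce=cv2.connectedComponentsWithStats(m); 
    for k in range(1,n):
        if st[k,4]>8:
            best=min(range(0,360,3),key=lambda a:np.hypot(*(w2px(c,[S[0],S[1]-.043*np.sin(np.radians(a)),S[2]+.043*np.cos(np.radians(a))])[0]-ce[k])))
            r=np.hypot(*(w2px(c,[S[0],S[1]-.043*np.sin(np.radians(best)),S[2]+.043*np.cos(np.radians(best))])[0]-ce[k]))
            print(ce[k].round(),st[k,4],"angle",best,"res",r.round(1))
E
python3 - <<'E'
from h import *
for n in("wrist","scene"):
    c=cam(n); im=imaging.capture(n); cv2.imwrite(f"pics/{n}12.png",im); print(n); red(im,c)
E
```

```text
wrist
[315. 259.] 910 angle 21 res 1.9
scene
[328. 204.] 33 angle 51 res 2.6
```

Run:
```python
from h import *
a=cv2.imread("pics/wrist12.png");b=cv2.imread("pics/scene12.png")
o=np.zeros((480,800,3),np.uint8);o[:,:500]=a[:,70:570];o[:360,500:]=cv2.resize(b[160:250,290:365],(300,360),interpolation=2);cv2.imwrite("pics/c12.png",o)
for n,p in(("wrist",(315,259)),("scene",(328,204))):
    c=cam(n); print(n,[(d,np.hypot(*(w2px(c,[.5098,.142-.046*np.sin(np.radians(d)),.06+.046*np.cos(np.radians(d))])[0]-p)).round(1)) for d in range(0,110,10)])
```

```text
wrist [(0, np.float64(27.4)), (10, np.float64(11.9)), (20, np.float64(5.9)), (30, np.float64(16.2)), (40, np.float64(25.3)), (50, np.float64(31.6)), (60, np.float64(35.2)), (70, np.float64(36.1)), (80, np.float64(34.6)), (90, np.float64(31.1)), (100, np.float64(25.7))]
scene [(0, np.float64(17.7)), (10, np.float64(14.5)), (20, np.float64(11.1)), (30, np.float64(7.7)), (40, np.float64(4.6)), (50, np.float64(2.8)), (60, np.float64(4.1)), (70, np.float64(6.5)), (80, np.float64(8.9)), (90, np.float64(10.9)), (100, np.float64(12.5))]
```

View pics/c12.png

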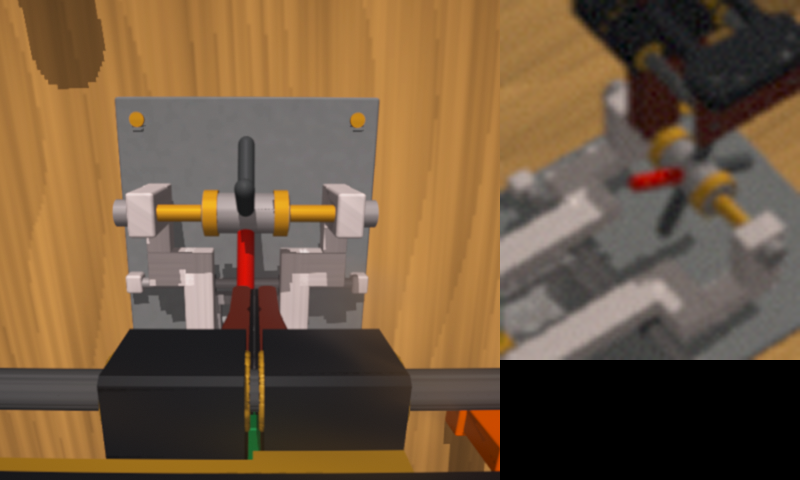

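The red spoke now leans about 65° toward the slots and the next spoke stands about 25° short of upright, so pushing works. Repeating twice.

jog_arm(
  motion=[
    {"gripper":-1,"dp":[-0.02,0.81,0],"turn":0},
    {"gripper":-1,"dp":[-0.02,0.81,0],"turn":0},
    {"gripper":-1,"dp":[-0.02,0.81,0],"turn":0},
    {"gripper":-1,"dp":[0,0,0],"turn":0},
    {"gripper":-1,"dp":[0,0,-0.75],"turn":0},
    {"gripper":-1,"dp":[0,0,-0.75],"turn":0},
    {"gripper":-1,"dp":[0,0,0],"turn":0},
    {"gripper":-1,"dp":[0,-0.3,0],"turn":0},
    {"gripper":-1,"dp":[0,-0.3,0],"turn":0},
    {"gripper":-1,"dp":[0,-0.3,0],"turn":0},
    {"gripper":-1,"dp":[0,-0.3,0],"turn":0},
    {"gripper":-1,"dp":[0,-0.3,0],"turn":0},
    {"gripper":-1,"dp":[0,-0.3,0],"turn":0},
    {"gripper":-1,"dp":[0,-0.3,0],"turn":0},
    {"gripper":-1,"dp":[0,-0.3,0],"turn":0},
    {"gripper":-1,"dp":[0,0,0],"turn":0},
  ],
)

```text
clock: 44.22
tool_pos: [0.5105, 0.11, 0.1058]
eef_rot: [179.9, 0.0, 87.4]
wrist_force: [-0.5, -3.4, 6.5]
finger_gap: 0.0004
gripper_force: 3.5
```

jog_arm(
  motion=[
    {"gripper":-1,"dp":[0,0,0.75],"turn":0},
    {"gripper":-1,"dp":[0,0,0.75],"turn":0},
    {"gripper":-1,"dp":[0,0.81,0],"turn":0},
    {"gripper":-1,"dp":[0,0.81,0],"turn":0},
    {"gripper":-1,"dp":[0,0.81,0],"turn":0},
    {"gripper":-1,"dp":[0,0,0],"turn":0},
    {"gripper":-1,"dp":[0,0,-0.75],"turn":0},
    {"gripper":-1,"dp":[0,0,-0.75],"turn":0},
    {"gripper":-1,"dp":[0,0,0],"turn":0},
    {"gripper":-1,"dp":[0,-0.3,0],"turn":0},
    {"gripper":-1,"dp":[0,-0.3,0],"turn":0},
    {"gripper":-1,"dp":[0,-0.3,0],"turn":0},
    {"gripper":-1,"dp":[0,-0.3,0],"turn":0},
    {"gripper":-1,"dp":[0,-0.3,0],"turn":0},
    {"gripper":-1,"dp":[0,-0.3,0],"turn":0},
    {"gripper":-1,"dp":[0,-0.3,0],"turn":0},
    {"gripper":-1,"dp":[0,-0.3,0],"turn":0},
    {"gripper":-1,"dp":[0,0,0],"turn":0},
  ],
)

```text
clock: 46.48
tool_pos: [0.5104, 0.1109, 0.1059]
eef_rot: [179.9, 0.0, 87.4]
wrist_force: [-0.1, -4.0, 6.5]
finger_gap: 0.0005
gripper_force: 3.6
```

jog_arm(
  motion=[
    {"gripper":-1,"dp":[0,0,0.75],"turn":0},
    {"gripper":-1,"dp":[0,0,0.75],"turn":0},
    {"gripper":-1,"dp":[0,0.81,0],"turn":0},
    {"gripper":-1,"dp":[0,0.81,0],"turn":0},
    {"gripper":-1,"dp":[0,0.81,0],"turn":0},
    {"gripper":-1,"dp":[0,0,0],"turn":0},
    {"gripper":-1,"dp":[0,0,-0.75],"turn":0},
    {"gripper":-1,"dp":[0,0,-0.75],"turn":0},
    {"gripper":-1,"dp":[0,0,0],"turn":0},
    {"gripper":-1,"dp":[0,-0.3,0],"turn":0},
    {"gripper":-1,"dp":[0,-0.3,0],"turn":0},
    {"gripper":-1,"dp":[0,-0.3,0],"turn":0},
    {"gripper":-1,"dp":[0,-0.3,0],"turn":0},
    {"gripper":-1,"dp":[0,-0.25,0],"turn":0},
    {"gripper":-1,"dp":[0,0,0],"turn":0},
  ],
)

```text
clock: 48.35
tool_pos: [0.5097, 0.1434, 0.1059]
eef_rot: [179.9, -0.2, 87.6]
wrist_force: [-1.8, 5.5, 0.5]
finger_gap: 0.0002
gripper_force: 2.7
```

jog_arm(
  motion=[
    {"gripper":-1,"dp":[0,-0.1,0],"turn":0},
    {"gripper":-1,"dp":[0,0,0],"turn":0},
  ],
)

```text
clock: 48.6
tool_pos: [0.5098, 0.1411, 0.1058]
eef_rot: [179.9, -0.2, 87.6]
wrist_force: [-1.4, 7.1, 0.5]
finger_gap: 0.0005
gripper_force: 3.1
```

jog_arm(
  motion=[
    {"gripper":-1,"dp":[0,-0.1,0],"turn":0},
    {"gripper":-1,"dp":[0,-0.1,0],"turn":0},
    {"gripper":-1,"dp":[0,0,0],"turn":0},
  ],
)

```text
clock: 48.98
tool_pos: [0.51, 0.1369, 0.106]
eef_rot: [179.9, -0.3, 87.7]
wrist_force: [-1.0, 9.8, 1.7]
finger_gap: 0.0007
gripper_force: 5.0
```

jog_arm(
  motion=[
    {"gripper":-1,"dp":[0,-0.1,0],"turn":0},
    {"gripper":-1,"dp":[0,-0.1,0],"turn":0},
    {"gripper":-1,"dp":[0,0,0],"turn":0},
  ],
)

```text
clock: 49.35
tool_pos: [0.51, 0.133, 0.1063]
eef_rot: [179.9, -0.4, 87.7]
wrist_force: [-2.7, 15.4, 3.7]
finger_gap: 0.0003
gripper_force: 7.9
```

jog_arm(
  motion=[
    {"gripper":-1,"dp":[0,-0.12,0],"turn":0},
    {"gripper":-1,"dp":[0,-0.1,0],"turn":0},
    {"gripper":-1,"dp":[0,0,0],"turn":0},
  ],
)

```text
clock: 49.72
tool_pos: [0.5101, 0.1302, 0.1069]
eef_rot: [179.9, -0.7, 87.9]
wrist_force: [-4.5, 24.5, 7.1]
finger_gap: 0.0002
gripper_force: 12.9
```

jog_arm(
  motion=[
    {"gripper":-1,"dp":[0,0.8,0],"turn":0},
    {"gripper":-1,"dp":[0,0,0.9],"turn":0},
    {"gripper":-1,"dp":[0,0,0.9],"turn":0},
    {"gripper":-1,"dp":[0,0,0.9],"turn":0},
    {"gripper":-1,"dp":[0,-0.95,0],"turn":0},
    {"gripper":-1,"dp":[0,-0.95,0],"turn":0},
    {"gripper":-1,"dp":[0,-0.95,0],"turn":0},
    {"gripper":-1,"dp":[0,-0.95,0],"turn":0},
    {"gripper":-1,"dp":[0,-0.95,0],"turn":0},
    {"gripper":-1,"dp":[0,-0.95,0],"turn":0},
    {"gripper":-1,"dp":[0,0,0],"turn":0},
    {"gripper":-1,"dp":[0,0,0],"turn":0},
  ],
)

```text
clock: 51.22
tool_pos: [0.5095, -0.0258, 0.186]
eef_rot: [180.0, -0.0, 87.5]
wrist_force: [0.3, 0.1, 0.1]
finger_gap: 0.0003
gripper_force: 0.0
```

Run:
```python
from h import *
ims={}
for n in("wrist","scene","top"):
    c=cam(n); im=imaging.capture(n); ims[n]=im; print(n); red(im,c)
    S=np.array([.5098,.142,.06])
    for r in (.030,): print([ (d,w2px(c,S+[0,-r*np.sin(np.radians(d)),r*np.cos(np.radians(d))])[0].round(0).tolist()) for d in (285,300,315,330)])
b=ims["scene"];a=ims["wrist"];t=ims["top"]
o=np.zeros((600,800,3),np.uint8);o[:480,:400]=a[:,120:520];o[:360,400:]=cv2.resize(b[165:345,140:380],(400,300),interpolation=2)[:300].copy() if 0 else cv2.resize(b[165:345,140:380],(400,360),interpolation=2)
o[365:600,400:]=cv2.resize(b[175:240,300:375],(400,346),interpolation=2)[:235];cv2.imwrite("pics/c13.png",o)
```

```text
wrist
[(285, [309.0, -91.0]), (300, [309.0, -92.0]), (315, [309.0, -88.0]), (330, [309.0, -79.0])]
scene
[346. 193.] 36 angle 333 res 5.0
[(285, [348.0, 194.0]), (300, [347.0, 193.0]), (315, [345.0, 192.0]), (330, [343.0, 192.0])]
top
[(285, [239.0, 284.0]), (300, [240.0, 284.0]), (315, [242.0, 283.0]), (330, [245.0, 283.0])]
```

View pics/c13.png

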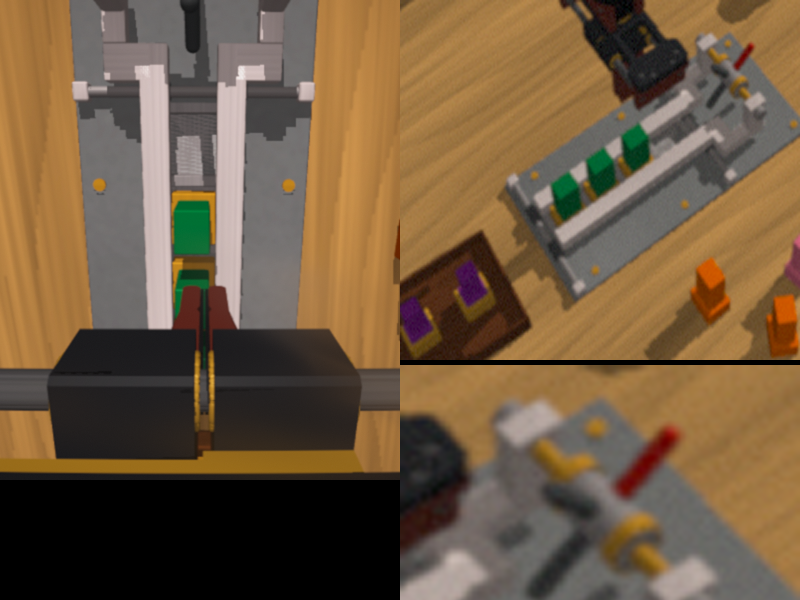

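jog_arm(
  motion=[
    {"gripper":-1,"dp":[0,0.9,0],"turn":0},
    {"gripper":-1,"dp":[0,0.9,0],"turn":0},
    {"gripper":-1,"dp":[0,0.5,0],"turn":0},
    {"gripper":-1,"dp":[0,0,0],"turn":0},
    {"gripper":-1,"dp":[0,0,0],"turn":0},
  ],
)

```text
clock: 52.0
tool_pos: [0.5094, 0.042, 0.1856]
eef_rot: [180.0, 0.0, 87.5]
wrist_force: [-0.4, -0.4, -0.2]
finger_gap: 0.0004
gripper_force: 0.0
```

```bash
cat > ang.py <<'E'
from h import *
from scipy.optimize import least_squares
def ang(n):
    c=cam(n); im=imaging.capture(n); cv2.imwrite(f"pics/{n}14.png",im)
    h=cv2.cvtColor(im,cv2.COLOR_BGR2HSV)
    m=((((h[...,0]<6)|(h[...,0]>172))&(h[...,1]>150)&(h[...,2]>60))).astype(np.uint8)
    box_=w2px(c,[.5098,.142,.06])[0]; yy,xx=np.mgrid[:480,:640]; m[np.hypot(xx-box_[0],yy-box_[1])>(30 if n=="scene" else 130)]=0
    if m.sum()<10: print(n,"none");return
    S=4;M=cv2.resize(m,None,fx=S,fy=S,interpolation=0); best=[]
    for sy in(-.003,0,.003):
     for d in range(270,360,3):
      a=np.radians(d);u=np.array([0,-np.sin(a),np.cos(a)]);v=np.array([0,np.cos(a),np.sin(a)])
      P=[np.array([.5098,.142+sy,.06])+r*u+e*v*.005+[f*.005,0,0] for r in(.012,.048) for e in(-1,1) for f in(-1,1)]
      Q=np.zeros_like(M);cv2.fillConvexPoly(Q,cv2.convexHull(((w2px(c,P)+.5)*S).astype(np.int32)),1); best.append(((M&Q).sum()/(M|Q).sum(),d,sy))
    print(n,m.sum(),sorted(best)[::-1][:4])
for n in("wrist","scene"): ang(n)
print(manip.state()["clock"])
E
python3 ang.py
```

```text
wrist 1064 [(np.float64(0.8650718707375931), 270, -0.003), (np.float64(0.8618098319590857), 273, -0.003), (np.float64(0.8589436399624961), 276, -0.003), (np.float64(0.8517608517608518), 282, -0.003)]
scene 41 [(np.float64(0.4078455790784558), 300, -0.003), (np.float64(0.4060756354618723), 294, -0.003), (np.float64(0.4034546576187539), 300, 0), (np.float64(0.39951130116065975), 303, -0.003)]
52.1
```

Run:
```python
from h import *
c=cam("wrist"); im=cv2.imread("pics/wrist14.png"); h=cv2.cvtColor(im,cv2.COLOR_BGR2HSV)
u0=int(w2px(c,[.5098,.142,.07])[0][0]); 
print("col",u0,[(r,im[r,u0-1:u0+4].mean(0).astype(int).tolist()) for r in range(0,200,5)])
for d in (285,292,299,306,315):
    o=[d]
    for k in (0,90):
        a=np.radians(d+k);u=np.array([0,-np.sin(a),np.cos(a)]);v=np.array([0,np.cos(a),np.sin(a)])
        o.append([w2px(c,np.array([.5098,.142,.06])+.048*u+e*.005*v)[0].round(0).tolist()[1] for e in(-1,1)])
    print(o)
```

```text
col 317 [(0, [109, 119, 130]), (5, [106, 107, 109]), (10, [104, 106, 112]), (15, [0, 8, 194]), (20, [0, 7, 150]), (25, [4, 7, 93]), (30, [3, 7, 86]), (35, [3, 7, 86]), (40, [4, 7, 87]), (45, [3, 6, 87]), (50, [3, 6, 87]), (55, [4, 7, 88]), (60, [4, 7, 88]), (65, [3, 7, 89]), (70, [4, 7, 89]), (75, [3, 7, 89]), (80, [19, 22, 93]), (85, [168, 170, 183]), (90, [145, 146, 158]), (95, [112, 113, 122]), (100, [70, 70, 69]), (105, [65, 65, 64]), (110, [65, 64, 64]), (115, [66, 65, 65]), (120, [70, 69, 70]), (125, [70, 69, 70]), (130, [70, 70, 70]), (135, [64, 63, 63]), (140, [40, 39, 39]), (145, [28, 27, 27]), (150, [32, 31, 30]), (155, [60, 59, 60]), (160, [91, 91, 93]), (165, [92, 92, 94]), (170, [74, 73, 76]), (175, [69, 69, 71]), (180, [76, 76, 84]), (185, [74, 74, 81]), (190, [69, 69, 71]), (195, [76, 77, 84])]
[285, [5.0, 6.0], [119.0, 99.0]]
[292, [7.0, 5.0], [130.0, 111.0]]
[299, [10.0, 6.0], [140.0, 122.0]]
[306, [15.0, 8.0], [148.0, 133.0]]
[315, [24.0, 13.0], [157.0, 145.0]]
```

The end faces of the red spoke (rows 13–23) and the black spoke (rows 138–155) match 312–315°, so the sleeve is at its home stop. Blanks and carvings are upright and the arm is clear, so I'll hand in.

```bash
python3 -c "
from rig import manip; print(manip.job_done())"
```

```text
the job is handed in; nothing more can be done
None
```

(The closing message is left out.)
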